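Clamp a circuit board in its soldering frame and turn the frame over

ROBOT

A 6-joint arm with a two-finger parallel gripper is mounted at the origin on the work surface. World frame = base frame: x ahead of the robot, y to its left, z up, the work surface at z = 0. Lengths are in mm, angles in rad, forces in N, time in s.
With the tool pointing down it reaches from about 350 to 975 mm from the base axis. Payload 7.1 kg.
Tool frame: the origin (TCP) lies at the very end of the fingers, on their centre line; the grasp point (between the pads) lies 19 mm behind it; z points along the fingers, x is the direction in which the jaws open and shut, and the axes are right-handed (so a half turn about z gives the same grasp; the last joint's range is limited). The gripper opens to 88 mm and grips with 3 to 60 N. Pads are 20 mm wide; open, the fingers measure 115 mm over their backs; the gripper's body (75 mm by 178 mm) begins 61 mm behind the grasp point.
Start: joints at [1.23, 0.423, 1.63, -0, 1.089, -0.019], TCP at [197.64, 592.911, 222.675] pointing down, gripper open.
Joint ranges: [-3, 3], [-0.9, 2.11], [0.09, 2.58], [-1.31, 4.45], [0.11, 2.69], [-2.54, 2.54]. Speed limits (rad/s): [2.39, 2.39, 3.01, 3.14, 3.14, 3.14].

INTERFACE

Orientations are given as a rotation vector (axis times angle).
In Python, from workcell import * gives the robot as it stands.
- The arm moves only by the tool arm_command, never from a script. Its argument "increments" is a list of rows, each a list of 2 entries, a list of its own where there are three numbers: the shift along the tool's x, y, z in cm, then the turn about the tool's z in degrees. In form: [[[dx, dy, dz], turn], ...]. A call has 1 to 20 rows; each row shifts and turns the pose as measured when the row begins, along the tool's axes as they then stand; what a row does not reach is not made up. A row lasts 1/10 s, in which the tool goes at most 50 mm and 8.59 degrees, less where a joint would pass 70% of its speed; a pose out of reach is approached as far as the arm can. A call is refused whole if a number of a shift passes 5 or a number of a turn 8.59, either way. A call with a gripper value outside its range is refused whole. "gripper" is the opening, from 0 (shut) to 1 (fully open), set as the call begins (left out, the last holds). The fingers move at their own pace and stop on an object; the grip force is fixed at half the most. Time passes only in rows, so rows that do not move let the fingers close. It gives the time, the measured TCP pose, the force and the opening at its end, in the units of the state.
- get_obs(): the state, without advancing time (a new reading comes with each control period).
- get_image(name): name is "scene" or "top"; returns the picture (480x640x3 uint8, red, green, blue); there is no depth.
- camera_params(name): a dict with "K" (3x3 intrinsics, pixels), "rvec" (rotation vector, rad) and "tvec" (3), from world to camera coordinates, as OpenCV has them. Camera axes: x right, y down, z forward; pixel columns grow to the right and rows downward; lengths in mm; the calibration is good to about 2 mm. A picture is of the moment at which its call begins. camera_params takes no time and is no camera call.
- close_job(): hands the job in, once; it reports no verdict.
The state is a dict: "t": time; "qpos": joint angles; "qvel": joint speeds; "joint_torque": joint torques, N m; "ee_pos": TCP position; "orientation": TCP orientation; "ft_force": force on the tool from outside, world axes, zero at the start; "moment": the same for the moment, N m; "width": finger opening in mm.
Only numpy, scipy, OpenCV 4.12 (cv2) and the standard library are available. Lean on these libraries where they do the work, as an engineer would, in place of code of your own. Each camera call takes 0.05 s, during which the arm holds its last target.

TASK

Lay the long circuit board with the ribbed heatsink block flat in the open tray of the hinged soldering frame, heatsink up, and let go of it; then shut the lid fully. Keeping the lid shut, turn the whole frame over and leave it lying flat in the middle of the black mat with its windowed tray side up; set it down under control, without letting it fall over or slam. Leave the other two boards, the cup and the loudspeaker where they are.

Things in the scene. Friction and masses are not known exactly. Their poses are not given: they have to be found in the camera images.
- holder: Soldering frame, loose, 430 g: shallow pale aluminium tray, deep grey lid hinged on a short end. Shut: a box 150 (x) x 54 (y) x 40 mm (z), ends flat, stands steadily on either short end. Origin: centre of the tray's underside; x towards the hinge end, z from tray to lid. Starts on the table right way up, lid open, hinge end away from the robot (within 0.35 rad of +x).
- holder_mid (a point): Centre of the shut frame's box, 20 mm along z from the tray's underside; axes as holder. The tray is the lower 11 mm: floor 5 mm thick with a 102 x 32 mm window, rims 4 mm thick and 6 mm high, inside 142 x 46 mm. The lid is the upper 29 mm: walls and top 4 mm thick, inside 25 mm deep.
- holder_grip (a point): Between the tray's two upright grip cheeks, at x = -50 mm, z = 20 mm in the frame's axes. The cheeks are flat plates fixed to the tray's long sides near the free end, outside the lid: 62 mm apart over their outer faces (y), from x = -70 to -30 mm, 34 mm high from the tray's underside. Held there, the lid is kept shut by its hinge's friction; held by the lid alone, the tray swings open.
- holder_hinge (a point): Middle of the hinge line, at x = +75 mm, z = 11 mm in the frame's axes. The hinge axis runs along the frame's y.
- lid (a joint): Lid angle in rad: 0 fully shut, 1.85 fully open (leaning back past upright). The hinge is stiff by friction (0.22 N m, about 1.5 N at the lid's free end) and the lid stays where it is left; there is no latch.
- lid_end (a point): Outer face of the lid's free end wall, in the middle of its 54 x 29 mm face, 150 mm from the hinge; highest part of the open lid. Its z axis is the lid's outward normal (the tray's z when shut), x points along the lid to the hinge.
- board: The board to load, loose, 120 g: green, 128 (x) x 40 (y) x 4 mm, one dark ribbed heatsink block in its middle, 60 (x) x 24 (y) mm, top 29 mm above the underside; low connectors (to 14 mm) near both ends. Origin: centre of underside, z towards the heatsink. Fits the tray either way round, 7 mm spare at each end, 3 mm at each side; flat in it, it lies 5 mm above the tray's underside; the shut lid clears it by 2 mm.
- board_caps: Another board, to be left alone: 128 x 40 x 4 mm with two upright black cylinders 22 mm in diameter (top 30 mm high) and a low white block. Origin: centre of the underside, x along the length.
- board_short: Another board, to be left alone: only 84 x 40 x 4 mm, with the same heatsink block (60 x 24 mm, top 29 mm high). Origin: centre of the underside, x along the length.
- mat: Black rubber mat, fixed, 240 mm (x) x 180 mm (y) x 3 mm thick, on the table. Origin: centre of its underside.
- cup: White plastic cup, 72 mm wide, 90 mm tall, a bystander near the far edge. Origin: centre of its base.
- loudspeaker: Loudspeaker lying on its magnet, 86 mm square, 45 mm tall, a bystander near the far edge. Origin: centre of its underside.
Not all that is in view belongs to the job. What is shaped like the board but purple is not meant.

How it is judged:
By the outcome, as a careful person would: the job done as asked, in the order asked, and still so for the second after the job is handed in, with the robot touching nothing.
It also fails if it takes over 72 s, if anything falls off the work surface, if the arm or the gripper's body presses on something with over 40 N, if the wrist force passes 120 N, or if a joint passes its speed limit or range.

## Working session

There is one attempt and no reset: what is moved stays moved. The work goes in short steps, Python scripts to look and compute and a tool call to move; the robot and the scene stay as the last step left them, time stands still between calls to the robot, and variables do not carry over. Pictures are saved under pics/ and viewed, and the job is handed in when it is done.

Besides the shell and the picture viewer there is one more tool, called after "Call:" as name(argument=value, ...), one argument or row to a line, values as JSON. arm_command: Moves the arm, as the interface text tells. Its arguments: {"type":"object","properties":{"increments":{"type":"array","items":{"type":"array"}},"gripper":{"type":"number"}},"required":["increments"]}

```bash
ls; mkdir -p pics
cat > h.py <<'E'
import numpy as np, cv2
from workcell import *
def save(n,img): cv2.imwrite('pics/'+n+'.png',cv2.cvtColor(img,cv2.COLOR_RGB2BGR))
def crop(n,img,r0,r1,c0,c1,s): save(n,cv2.resize(img[r0:r1,c0:c1],None,fx=s,fy=s,interpolation=cv2.INTER_CUBIC))
def proj(name,P):
    c=camera_params(name); p,_=cv2.projectPoints(np.array(P,float).reshape(-1,1,3),np.array(c['rvec'],float),np.array(c['tvec'],float),np.array(c['K'],float),None); return p.reshape(-1,2)
def back(name,uv,z):
    c=camera_params(name); R,_=cv2.Rodrigues(np.array(c['rvec'],float)); t=np.array(c['tvec'],float).reshape(3); K=np.array(c['K'],float)
    uv=np.atleast_2d(np.array(uv,float)); o=-R.T@t; out=[]
    for u,v in uv:
        d=R.T@np.linalg.inv(K)@[u,v,1]; out.append(o+d*(z-o[2])/d[2])
    return np.array(out)
def cam(name):
    c=camera_params(name); R,_=cv2.Rodrigues(np.array(c['rvec'],float)); return -R.T@np.array(c['tvec'],float).reshape(3)
E
python3 - <<'E'
from h import *
a=get_image('scene');b=get_image('top')
np.save('s0.npy',a);np.save('t0.npy',b);save('s0',a);save('t0',b)
for n in('scene','top'):print(n,cam(n),camera_params(n)['K'])
o=get_obs();print(o)
E
```

```text
pics
scene [1187.34425764  288.80985087  738.5556857 ] [[576.56215746   0.         312.12333017]
 [  0.         576.56215746 239.94748009]
 [  0.           0.           1.        ]]
top [ 445.84328824  -84.72701667 1339.80498802] [[607.11127988   0.         314.42819788]
 [  0.         607.11127988 233.34428861]
 [  0.           0.           1.        ]]
{'t': 0.1, 'qpos': array([ 1.22998683e+00,  4.23762049e-01,  1.63057650e+00, -1.09989094e-05,
        1.08860137e+00, -1.90122996e-02]), 'qvel': array([-1.03999429e-03, -9.90718800e-05, -3.62047081e-03, -9.82435405e-05,
       -1.43027627e-03,  1.02754800e-03]), 'joint_torque': array([ 3.45466551e-04, -5.45616567e+01, -2.74325949e+01,  6.46195351e-02,
        1.89037743e-02, -5.28168016e-05]), 'ee_pos': array([197.4938116 , 592.46592103, 221.99547796]), 'orientation': array([ 2.54800167e+00,  1.83641529e+00, -1.73092619e-03]), 'ft_force': array([-0.7142983 , -0.44679504,  0.19470738]), 'moment': array([ 0.01371377, -0.02305409,  0.05480279]), 'width': 87.79673854334777}
```

View pics/s0.png

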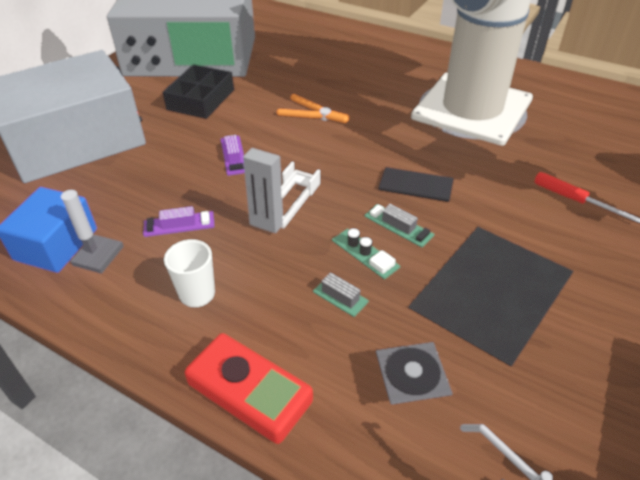

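View pics/t0.png

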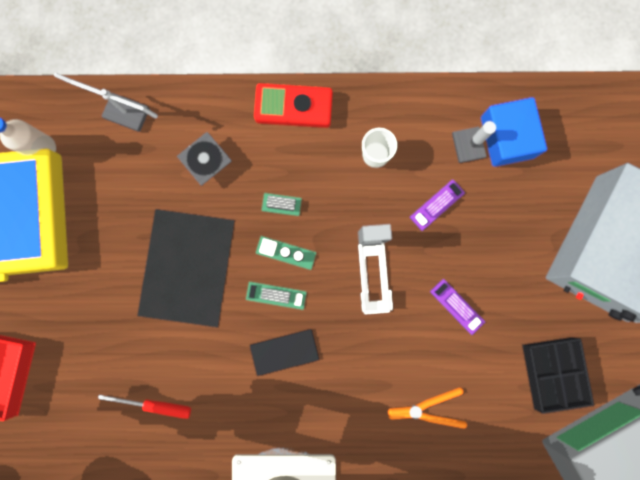

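Run:
```python
from h import *
a=np.load('s0.npy');b=np.load('t0.npy')
crop('t_boards',b,180,330,235,335,5.5 if 0 else 5)
crop('t_frame',b,210,330,335,435,5)
crop('s_boards',a,180,320,300,450,5)
crop('t_mat',b,200,335,130,245,5 if 0 else 4)
print(proj('top',[[0,0,0],[600,0,0],[600,200,0]]))
```

```text
[[282.88439618 507.07060805]
 [283.87680177 226.11015036]
 [194.13134028 226.38689462]]
```

View pics/t_boards.png

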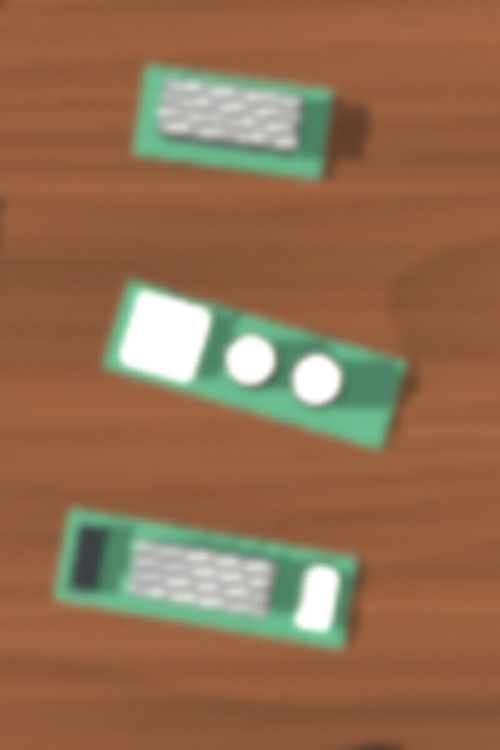

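View pics/t_frame.png

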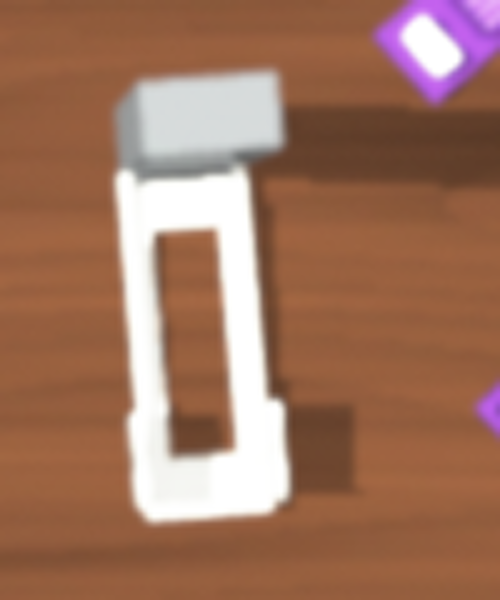

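View pics/s_boards.png

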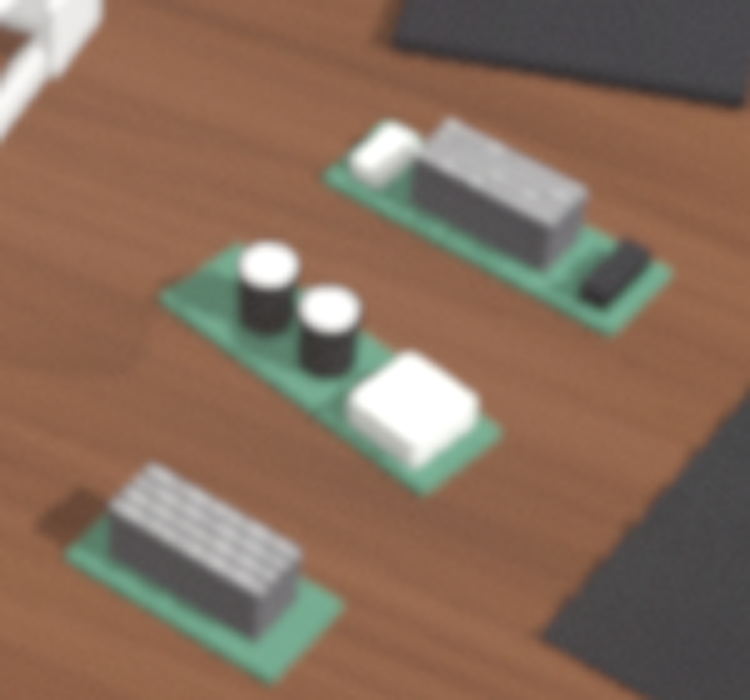

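View pics/t_mat.png

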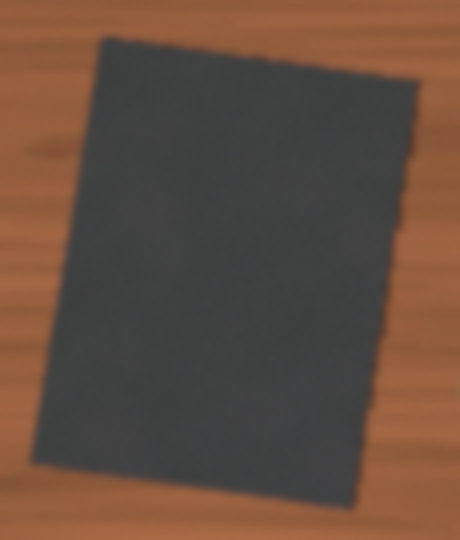

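```bash
cat >> h.py <<'E'
def px(c,r0,c0,s): c=np.array(c,float); return (c+0.5)/s-0.5+[c0,r0]
E
python3 - <<'E'
from h import *
np.set_printoptions(suppress=True,precision=1)
B=back('top',px([(68,508),(358,553),(345,650),(53,603)],180,235,5),4); 
def rect(P):
    a=(P[1]-P[0]+P[2]-P[3])/2; return P.mean(0),np.degrees(np.arctan2(a[1],a[0])),np.linalg.norm(a[:2])
print('board',B[:,:2].tolist(),rect(B))
H=back('top',px([(135,540),(273,562),(268,615),(127,592)],180,235,5),29); print('hs',rect(H))
W=back('top',px([(170,458),(155,232),(217,228),(236,450)],210,335,5),5);print('win',W,rect(W))
C=back('top',px([(128,412),(283,400),(290,495),(137,512)],210,335,5),34);print('cheek',C,rect(C))
T=back('top',px([(150,520),(275,512)],210,335,5),11);print('near end',T)
T=back('top',px([(117,172),(247,168)],210,335,5),11);print('far end',T)
L=back('top',px([(140,78),(277,70),(283,152),(145,160)],210,335,5),150);print('lid end',L,rect(L))
M=back('top',px([(33,464),(102,38),(419,80),(355,508)],200,130,4),3);print('mat',M,rect(M))
E
```

```text
board [[477.94480988242594, 77.76858581636517], [458.03077911535206, -49.702077388320276], [415.8475225718869, -44.0107471633448], [436.45534229258993, 83.95383556695563]] (array([447.1,  17. ,   4. ]), np.float64(-99.01419675153288), np.float64(129.3147180649021))
hs (array([447.6,  17.3,  29. ]), np.float64(-99.19284384687472), np.float64(60.868749567457584))
win [[ 433.9 -186.     5. ]
 [ 532.7 -180.4    5. ]
 [ 534.4 -207.7    5. ]
 [ 437.3 -214.8    5. ]] (array([ 484.6, -197.2,    5. ]), np.float64(3.6847069991723767), np.float64(98.15461277417909))
cheek [[ 453.7 -166.    34. ]
 [ 458.7 -232.3   34. ]
 [ 418.4 -234.7   34. ]
 [ 411.3 -169.5   34. ]] (array([ 435.5, -200.6,   34. ]), np.float64(-84.74358880958623), np.float64(66.03950252330937))
near end [[ 407.2 -176.6   11. ]
 [ 410.6 -230.7   11. ]]
far end [[ 558.7 -163.6   11. ]
 [ 560.3 -220.6   11. ]]
lid end [[ 584.1 -164.8  150. ]
 [ 587.1 -218.7  150. ]
 [ 554.6 -220.6  150. ]
 [ 551.6 -166.4  150. ]] (array([ 569.3, -192.6,  150. ]), np.float64(-86.81969492236838), np.float64(54.17278962999621))
mat [[403.2 319.3   3. ]
 [638.7 287.3   3. ]
 [614.5 110.    3. ]
 [379.2 142.2   3. ]] (array([508.9, 214.7,   3. ]), np.float64(-7.762814170914497), np.float64(237.5700890224377))
```

```bash
cat >> h.py <<'E'
from scipy.spatial.transform import Rotation as Ro
def st():
    o=get_obs(); R=Ro.from_rotvec(o['orientation']).as_matrix(); 
    jaw=np.degrees(np.arctan2(R[1,0],R[0,0])); return o,R,jaw
def go(x,y,z,jaw=None):
    o,R,j=st(); d=R.T@(np.array([x,y,z])-o['ee_pos'])/10
    jaw=j if jaw is None else jaw
    turn=-((jaw-j+180)%360-180)
    c,s=np.cos(np.radians(turn)),np.sin(np.radians(turn))
    d2=[c*d[0]+s*d[1],-s*d[0]+c*d[1],d[2]]
    print('t %.1f pos %s jaw %.2f tilt %.2f q %s F %s w %.1f'%(o['t'],o['ee_pos'].round(1),j,np.degrees(np.arccos(-R[2,2])),o['qpos'].round(2),o['ft_force'].round(1),o['width']))
    print('  shift cm',np.round(d,2),'turn',round(turn,1),'| shift after turn',np.round(d2,2))
E
python3 - <<'E'
from h import *
go(447.3,17.2,120,-9.1)
E
```

```text
t 0.1 pos [197.5 592.5 222. ] jaw 71.56 tilt 0.08 q [ 1.23  0.42  1.63 -0.    1.09 -0.02] F [-0.7 -0.4  0.2] w 87.8
  shift cm [-46.66  41.89  10.26] turn 80.7 | shift after turn [33.77 52.84 10.26]
```

Call:
arm_command(
  increments=[
    [[-3.3,3.0,0.5],0],
    [[-3.3,3.0,0.5],0],
    [[-3.3,3.0,0.5],0],
    [[-3.3,3.0,0.5],0],
    [[-3.3,3.0,0.5],0],
    [[-3.3,3.0,0.5],0],
    [[-3.3,3.0,0.5],0],
    [[-3.3,3.0,0.5],0],
    [[-3.3,3.0,0.5],0],
    [[-3.3,3.0,0.5],0],
    [[-3.3,3.0,0],0],
    [[-3.3,3.0,0],0],
    [[-3.3,3.0,0],0],
    [[-3.3,3.0,0],0],
  ],
  gripper=0.6,
)

```text
t: 1.5
ee_pos: [455.5, 4.6, 167.6]
orientation: [-2.538, -1.849, 0.002]
ft_force: [0.6, 0.2, -0.3]
width: 52.7
```

Run:
```python
from h import *
go(447.3,17.2,90,-9.1)
```

```text
t 1.5 pos [455.5   4.6 167.6] jaw 72.14 tilt 0.11 q [-0.02  0.26  2.04  0.    0.85 -1.28] F [ 0.6  0.2 -0.3] w 52.7
  shift cm [ 0.95 -1.15  7.76] turn 81.2 | shift after turn [-0.99 -1.12  7.76]
```

Call:
arm_command(
  increments=[
    [[0,0,0],8.5],
    [[0,0,0],8.5],
    [[0,0,0],8.5],
    [[0,0,0],8.5],
    [[0,0,0],8.5],
    [[0,0,0],8.5],
    [[0,0,0],8.5],
    [[0,0,0],8.5],
    [[0,0,0],8.5],
    [[-0.5,-0.5,2.6],4.0],
    [[-0.5,-0.6,2.6],0],
    [[0,0,2.5],0],
    [[0,0,0],0],
  ],
)

```text
t: 2.8
ee_pos: [448.3, 9.7, 87.3]
orientation: [3.129, -0.272, -0.003]
ft_force: [0.1, 1.0, -0.3]
width: 52.6
```

Run:
```python
from h import *
go(447.3,17.2,7.5,-9.1)
```

```text
t 2.8 pos [448.3   9.7  87.3] jaw -9.94 tilt 0.10 q [-0.    0.4   2.1  -0.    0.65  0.17] F [ 0.1  1.  -0.3] w 52.6
  shift cm [-0.22 -0.73  7.98] turn -0.8 | shift after turn [-0.21 -0.73  7.98]
```

Call:
arm_command(
  increments=[
    [[-0.2,-0.7,2.0],-0.8],
    [[0,0,2.0],0],
    [[0,0,0],0],
  ],
)

```text
t: 3.1
ee_pos: [448.7, 17.0, 48.1]
orientation: [3.131, -0.25, -0.001]
ft_force: [-0.4, 0.1, -0.3]
width: 52.9
```

Run:
```python
from h import *
go(447.3,17.2,7.5,-9.1)
a=get_image('scene');crop('s1',a,150,330,280,460,3.3); 
b=get_image('top');crop('t1',b,220,330,220,340,5)
```

```text
t 3.1 pos [448.7  17.   48.1] jaw -9.11 tilt 0.04 q [ 0.01  0.48  2.11 -0.    0.55  0.17] F [-0.4  0.1 -0.3] w 52.9
  shift cm [-0.14  0.    4.06] turn -0.0 | shift after turn [-0.14  0.    4.06]
```

View pics/s1.png

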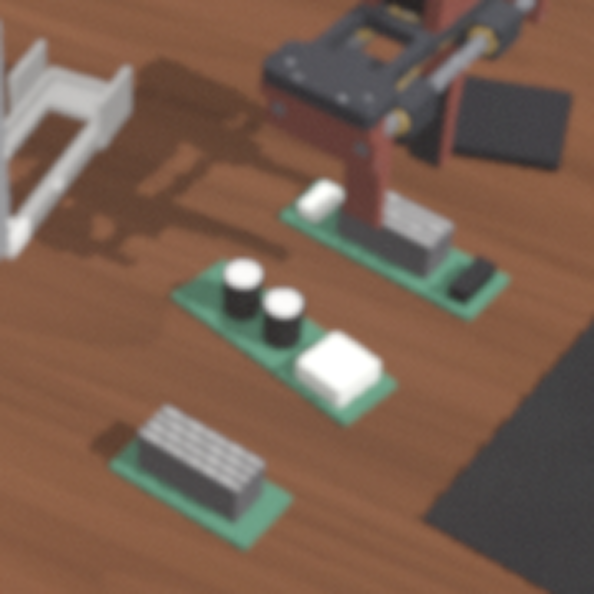

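View pics/t1.png

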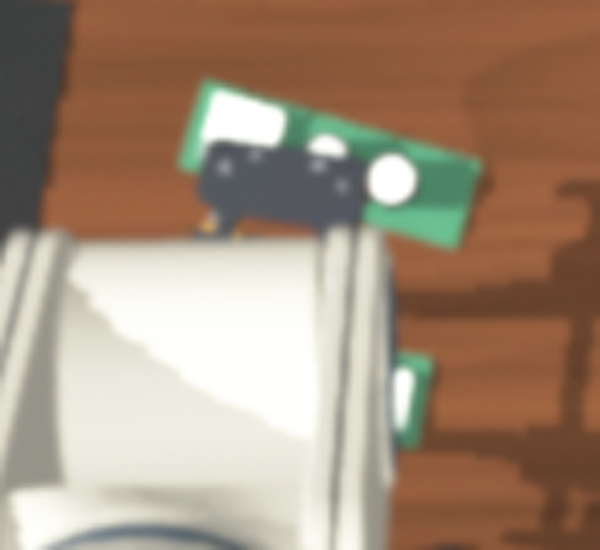

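Call:
arm_command(
  increments=[
    [[-0.1,0,2.0],0],
    [[0,0,1.5],0],
    [[0,0,0.4],0],
    [[0,0,0],0],
  ],
)

```text
t: 3.6
ee_pos: [453.7, 16.8, 15.2]
orientation: [-3.131, 0.251, -0.018]
ft_force: [-0.4, 0.2, 0.4]
width: 52.8
```

Run:
```python
from h import *
go(447.3,17.2,8,-9.1)
a=get_image('scene');crop('s2',a,150,290,330,470,4);
```

```text
t 3.6 pos [453.7  16.8  15.2] jaw -9.17 tilt 0.66 q [ 0.01  0.55  2.11 -0.    0.47  0.17] F [-0.4  0.2  0.4] w 52.8
  shift cm [-0.64  0.06  0.72] turn -0.1 | shift after turn [-0.64  0.06  0.72]
```

View pics/s2.png

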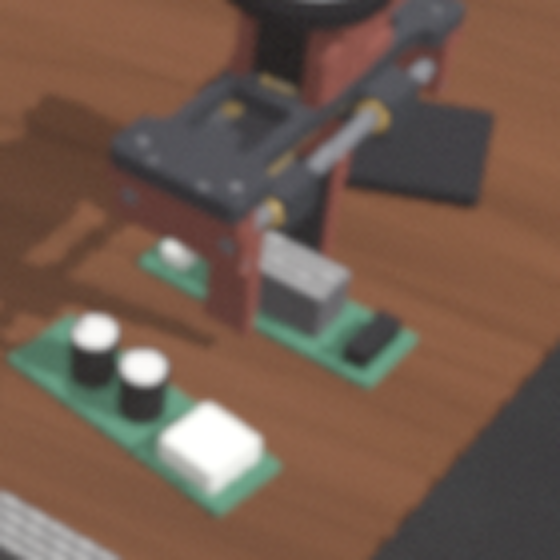

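Call:
arm_command(
  increments=[
    [[-0.3,0,0.2],0],
    [[0,0,0],0],
  ],
)

```text
t: 3.85
ee_pos: [451.8, 17.2, 15.0]
orientation: [-3.131, 0.251, -0.023]
ft_force: [0.5, -0.2, 0.7]
width: 53.1
```

Run:
```python
from h import *
go(447.3,17.2,8,-9.1)
o=get_obs();print(o['joint_torque'],o['moment'],o['qvel'])
```

```text
t 3.9 pos [451.8  17.2  15. ] jaw -9.17 tilt 0.83 q [ 0.01  0.55  2.12 -0.    0.46  0.17] F [ 0.5 -0.2  0.7] w 53.1
  shift cm [-0.46  0.07  0.69] turn -0.1 | shift after turn [-0.46  0.07  0.69]
[-5.95158301e-03 -4.51503181e+01 -1.08347028e+01  3.44513229e-02
 -1.47650717e-01  1.13856429e-02] [-0.10004592  0.10175391 -0.05961253] [-1.68621982e-03 -1.77546695e-02 -1.33949482e-02 -8.00105080e-05
  7.53894940e-03 -1.25032017e-03]
```

Run:
```python
from h import *
a=get_image('scene');save('s3',a);b=get_image('top');save('t3',b)
crop('s3c',a,60,260,300,500,4) if 0 else None
```

```text
(no output)
```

View pics/s3.png

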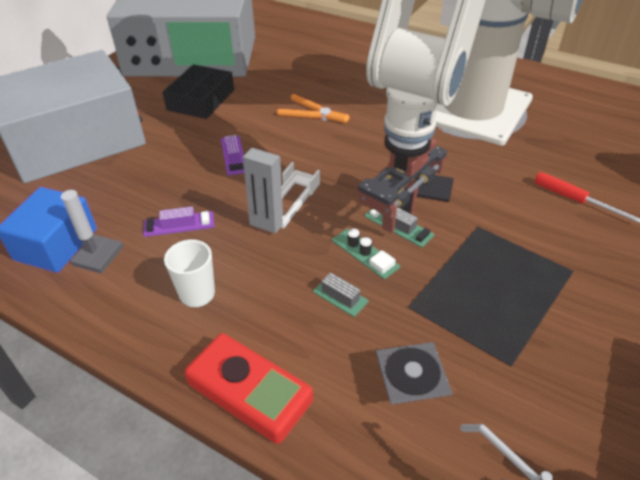

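View pics/t3.png

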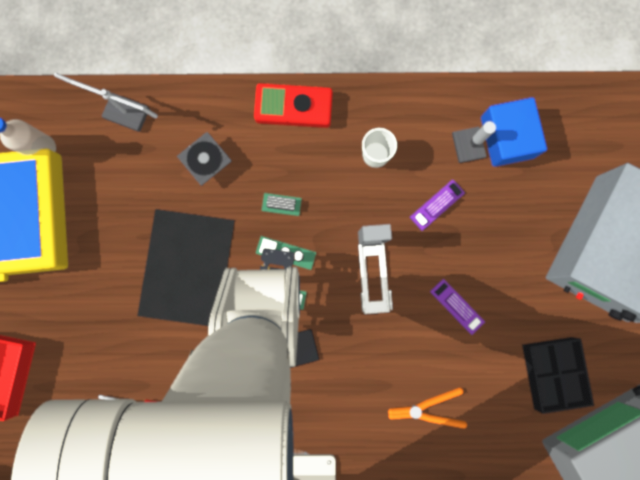

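Call:
arm_command(
  increments=[
    [[0,0,-0.5],0],
    [[0,0,0],0],
  ],
)

```text
t: 4.15
ee_pos: [452.4, 17.2, 20.7]
orientation: [-3.131, 0.251, -0.024]
ft_force: [-0.5, -0.0, 0.2]
width: 53.1
```

Run:
```python
from h import *
go(447.3,17.2,8,-9.1)
o=get_obs();print(o['qpos'],o['joint_torque'],o['moment'],o['qvel'])
```

```text
t 4.2 pos [452.4  17.2  20.7] jaw -9.17 tilt 0.89 q [ 0.01  0.54  2.11 -0.    0.47  0.17] F [-0.5 -0.   0.2] w 53.1
  shift cm [-0.53  0.09  1.26] turn -0.1 | shift after turn [-0.53  0.09  1.26]
[ 1.21660399e-02  5.40466580e-01  2.11490416e+00 -1.15929294e-03
  4.70679018e-01  1.73289186e-01] [ 1.06138102e-02 -4.50062299e+01 -1.08315548e+01  3.35058791e-02
  5.84566919e-02  2.27267770e-05] [-0.08318631  0.04448532 -0.05988066] [ 0.00022223  0.00830906  0.00304704  0.0004047  -0.00375356  0.0007478 ]
```

Call:
arm_command(
  increments=[
    [[-0.5,0,0.6],0],
    [[0,0,0],0],
  ],
)

```text
t: 4.35
ee_pos: [447.5, 18.1, 14.6]
orientation: [-3.13, 0.251, -0.026]
ft_force: [-0.3, -0.4, -0.2]
width: 53.0
```

Run:
```python
from h import *
go(447.3,17.2,8,-9.1)
o=get_obs();print(o['qpos'],o['joint_torque'],o['moment'],o['qvel'])
```

```text
t 4.3 pos [447.5  18.1  14.6] jaw -9.18 tilt 0.94 q [ 0.01  0.55  2.13 -0.    0.45  0.18] F [-0.3 -0.4 -0.2] w 53.0
  shift cm [-0.01  0.09  0.66] turn -0.1 | shift after turn [-0.01  0.09  0.66]
[ 1.42000366e-02  5.50221557e-01  2.12635858e+00 -1.29188386e-03
  4.48598026e-01  1.75503006e-01] [-2.17047113e-03 -4.51277483e+01 -1.09008569e+01  3.57988186e-02
 -2.75439117e-01  1.96515693e-02] [-0.09219441  0.07713868 -0.02568159] [-0.00129374 -0.01247786 -0.02130884 -0.00064848  0.00284012 -0.00124406]
```

Call:
arm_command(
  increments=[
    [[0,0,0.7],0],
    [[0,0,0],0],
  ],
)

```text
t: 4.55
ee_pos: [447.2, 18.2, 6.8]
orientation: [-3.131, 0.251, -0.025]
ft_force: [-0.4, 0.3, 0.9]
width: 52.6
```

Run:
```python
from h import *
go(447.3,17.2,8,-9.1)
o=get_obs();print(o['qpos'],o['joint_torque'],o['moment'],o['qvel'])
```

```text
t 4.5 pos [447.2  18.2   6.8] jaw -9.17 tilt 0.91 q [ 0.01  0.57  2.13 -0.    0.43  0.18] F [-0.4  0.3  0.9] w 52.6
  shift cm [ 0.03  0.09 -0.12] turn -0.1 | shift after turn [ 0.03  0.09 -0.12]
[ 1.43598874e-02  5.67796063e-01  2.12688806e+00 -1.33294240e-03
  4.31089270e-01  1.75572622e-01] [-8.30475212e-03 -4.52386951e+01 -1.00736162e+01  3.20814375e-02
 -2.27747513e-01  3.85275751e-03] [-0.05232203  0.07890298 -0.02318288] [ 1.13490564e-03 -1.12125274e-02 -7.65470301e-03  4.36803488e-04
  4.21787766e-03  9.74699155e-05]
```

Call:
arm_command(
  increments=[
    [[0,0.1,-0.1],0],
    [[0,0,0],0],
    [[0,0,0],0],
    [[0,0,0],0],
    [[0,0,0],0],
    [[0,0,0],0],
  ],
  gripper=0.0,
)

```text
t: 5.15
ee_pos: [446.9, 17.0, 7.4]
orientation: [-3.131, 0.251, -0.024]
ft_force: [0.9, -0.4, -1.1]
width: 24.3
```

Run:
```python
from h import *
go(447.3,17.2,100,-9.1)
```

```text
t 5.2 pos [446.9  17.    7.4] jaw -9.18 tilt 0.86 q [ 0.01  0.57  2.13 -0.    0.43  0.17] F [ 0.9 -0.4 -1.1] w 24.3
  shift cm [ 0.17 -0.04 -9.25] turn -0.1 | shift after turn [ 0.17 -0.04 -9.25]
```

Call:
arm_command(
  increments=[
    [[0,0,-1.5],0],
    [[0,0,-2.5],0],
    [[0,0,-3],0],
    [[0,0,-3],0],
    [[0,0,0],6],
    [[0,0,0],7],
    [[0,0,0],8],
    [[0,0,0],8],
    [[0,0,0],8],
    [[0,0,0],8],
    [[0,0,0],8],
    [[0,0,0],8],
    [[0,0,0],8],
    [[0,0,0],6],
    [[0,0,0],0],
  ],
)

```text
t: 6.65
ee_pos: [442.4, 17.0, 110.9]
orientation: [-2.27, 2.161, -0.014]
ft_force: [-0.2, 0.3, -2.1]
width: 23.8
```

Run:
```python
from h import *
go(485,-197.5,100,-86)
```

```text
t 6.7 pos [442.4  17.  110.9] jaw -87.20 tilt 0.68 q [ 0.01  0.34  2.11 -0.    0.68  1.54] F [-0.2  0.3 -2.1] w 23.8
  shift cm [21.63 -3.19  1.15] turn -1.2 | shift after turn [21.69 -2.74  1.15]
```

Call:
arm_command(
  increments=[
    [[2.0,-0.3,0],-1.2],
    [[3.6,-0.5,0],0],
    [[4,-0.5,0],0],
    [[4,-0.5,0],0],
    [[3.6,-0.5,0],0],
    [[2.4,-0.4,0],0],
    [[1.2,-0.1,0],0],
    [[0,0,0],0],
    [[0,0,0],0],
  ],
)

```text
t: 7.55
ee_pos: [486.7, -194.6, 110.7]
orientation: [-2.324, 2.104, -0.012]
ft_force: [-0.2, -0.0, -1.1]
width: 23.7
```

Run:
```python
from h import *
go(485,-197.5,30,-86)
a=get_image('scene');crop('s4',a,120,260,220,360,4);b=get_image('top');crop('t4',b,200,340,310,450,4)
```

```text
t 7.5 pos [ 486.7 -194.6  110.7] jaw -84.31 tilt 0.58 q [-0.41  0.44  1.93  0.01  0.76  1.06] F [-0.2 -0.  -1.1] w 23.7
  shift cm [0.26 0.28 8.07] turn 1.7 | shift after turn [0.27 0.27 8.07]
```

View pics/s4.png

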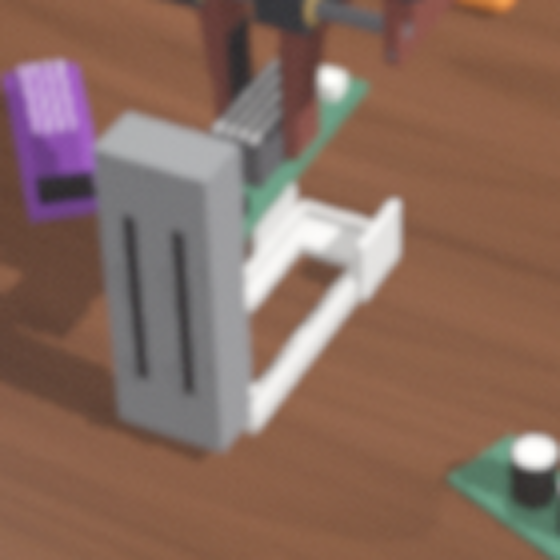

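View pics/t4.png

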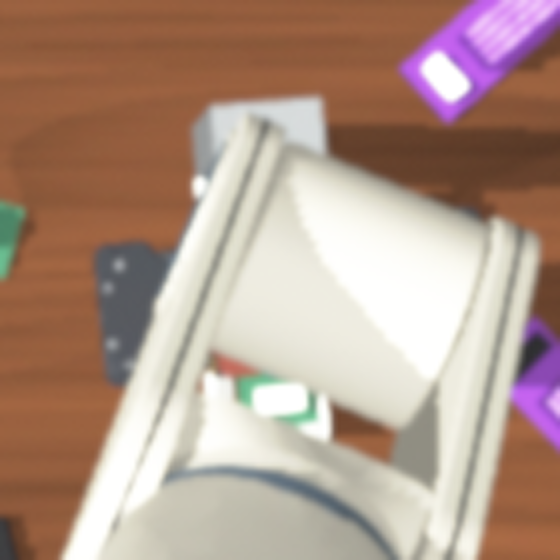

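```bash
cat >> h.py <<'E'
def overlay(img,name,cx,cy,yaw,r,n,s=5):
    y=np.radians(yaw);A=np.array([[np.cos(y),-np.sin(y)],[np.sin(y),np.cos(y)]])
    r0,r1,c0,c1=r; im=cv2.resize(img[r0:r1,c0:c1],None,fx=s,fy=s,interpolation=cv2.INTER_CUBIC)
    def poly(pts,col):
        P=[[*(A@[p[0],p[1]]+[cx,cy]),p[2]] for p in pts]
        q=(proj(name,P)-[c0,r0]+0.5)*s-0.5
        cv2.polylines(im,[np.int32(q.round())],True,col,1)
    for hx,hy,z,col in((75,27,11,(255,0,0)),(51,16,5,(0,0,255)),(71,23,11,(0,160,0)),(75,27,0,(255,160,0))):
        poly([(-hx,-hy,z),(hx,-hy,z),(hx,hy,z),(-hx,hy,z)],col)
    for sg in(-1,1): poly([(-70,31*sg,34),(-30,31*sg,34),(-30,31*sg,0),(-70,31*sg,0)],(255,0,255))
    save(n,im)
E
python3 - <<'E'
from h import *
a=np.load('s0.npy');b=np.load('t0.npy')
overlay(b,'top',485,-197.5,4,(210,330,335,435),'o_t',6)
overlay(a,'scene',485,-197.5,4,(140,250,230,340),'o_s',6)
E
```

```text
(no output)
```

View pics/o_t.png

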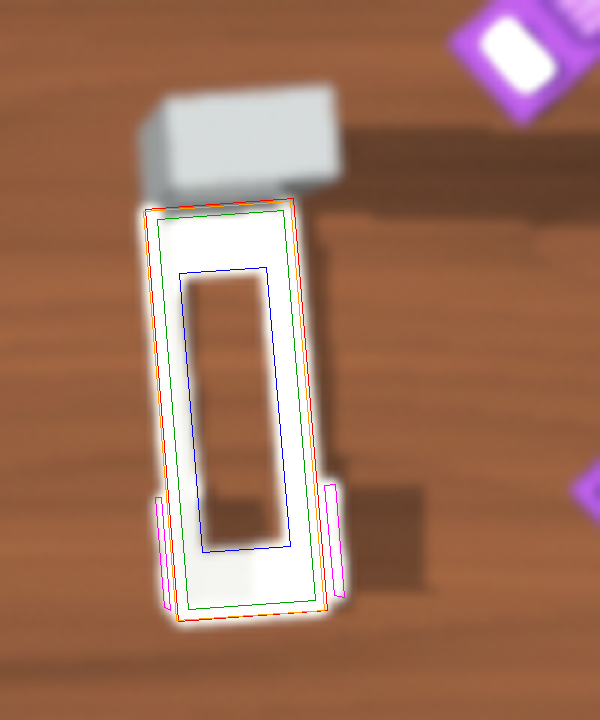

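View pics/o_s.png

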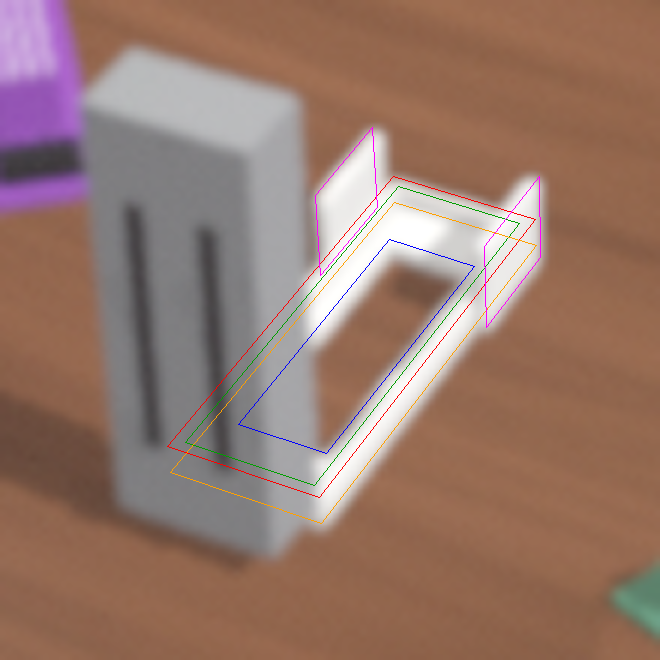

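Call:
arm_command(
  increments=[
    [[0.3,0.3,1.0],1.7],
    [[0,0,2.0],0],
    [[0,0,2.5],0],
    [[0,0,1.5],0],
    [[0,0,0],0],
  ],
)

```text
t: 8.15
ee_pos: [483.6, -193.3, 37.4]
orientation: [-2.293, 2.137, -0.012]
ft_force: [0.1, -0.1, -0.5]
width: 24.1
```

Run:
```python
from h import *
go(485,-197.5,15,-86)
```

```text
t 8.2 pos [ 483.6 -193.3   37.4] jaw -85.96 tilt 0.59 q [-0.41  0.57  1.96  0.01  0.6   1.09] F [ 0.1 -0.1 -0.5] w 24.1
  shift cm [ 0.42 -0.09  2.24] turn 0.0 | shift after turn [ 0.42 -0.09  2.24]
```

Call:
arm_command(
  increments=[
    [[0.4,-0.1,0],0],
    [[0,0,0.5],0],
    [[0,0,0],0],
  ],
)

```text
t: 8.45
ee_pos: [484.9, -196.7, 32.5]
orientation: [-2.294, 2.137, -0.012]
ft_force: [-0.2, 0.1, -1.8]
width: 23.6
```

Run:
```python
from h import *
go(485,-197.5,13.5,-86)
a=get_image('scene');crop('s5',a,120,240,230,350,5)
```

```text
t 8.4 pos [ 484.9 -196.7   32.5] jaw -85.94 tilt 0.58 q [-0.41  0.58  1.96  0.01  0.6   1.08] F [-0.2  0.1 -1.8] w 23.6
  shift cm [0.08 0.02 1.9 ] turn 0.1 | shift after turn [0.08 0.02 1.9 ]
```

View pics/s5.png

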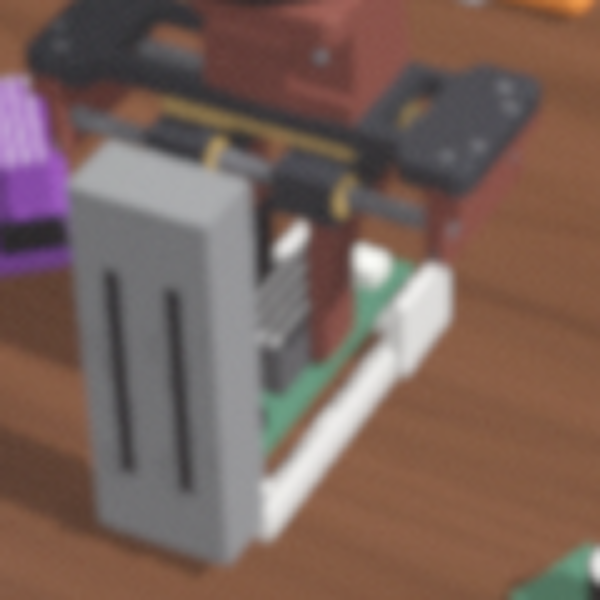

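Call:
arm_command(
  increments=[
    [[0.1,0,0.6],0],
    [[0,0,0.7],0],
    [[0,0,0.3],0],
    [[0,0,0],0],
  ],
)

```text
t: 8.9
ee_pos: [486.5, -198.5, 16.8]
orientation: [-2.292, 2.136, -0.017]
ft_force: [0.8, -0.6, -1.5]
width: 23.8
```

Run:
```python
from h import *
go(485,-197.5,12.8,-86)
```

```text
t 8.9 pos [ 486.5 -198.5   16.8] jaw -85.96 tilt 0.76 q [-0.41  0.61  1.96  0.01  0.57  1.08] F [ 0.8 -0.6 -1.5] w 23.8
  shift cm [-0.11  0.15  0.39] turn 0.0 | shift after turn [-0.11  0.15  0.39]
```

Call:
arm_command(
  increments=[
    [[-0.1,0.1,0.2],0],
    [[0,0,0.2],0],
    [[0,0,0],0],
  ],
)

```text
t: 9.2
ee_pos: [485.4, -197.4, 12.5]
orientation: [-2.292, 2.137, -0.016]
ft_force: [0.3, 0.7, 0.7]
width: 23.9
```

Run:
```python
from h import *
go(485,-197.5,12.8,-86)
a=get_image('scene');crop('s6',a,120,240,230,350,5)
b=get_image('top');crop('t6',b,210,330,335,435,5)
```

```text
t 9.2 pos [ 485.4 -197.4   12.5] jaw -85.98 tilt 0.75 q [-0.41  0.61  1.96  0.01  0.56  1.08] F [0.3 0.7 0.7] w 23.9
  shift cm [ 0.01  0.04 -0.03] turn 0.0 | shift after turn [ 0.01  0.04 -0.03]
```

View pics/s6.png

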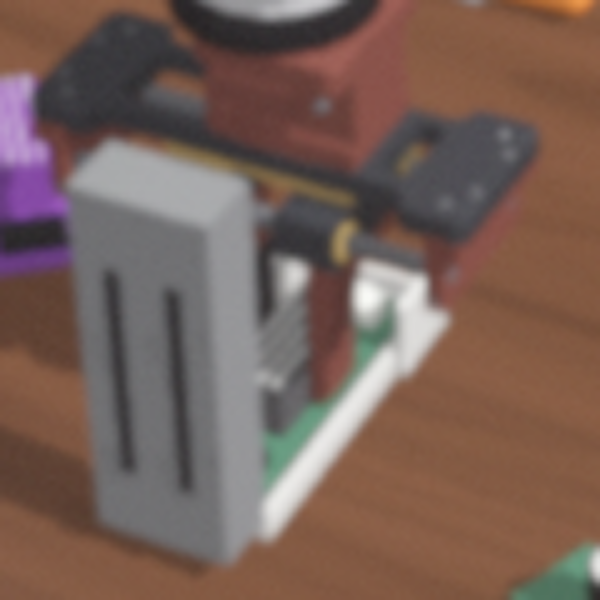

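View pics/t6.png

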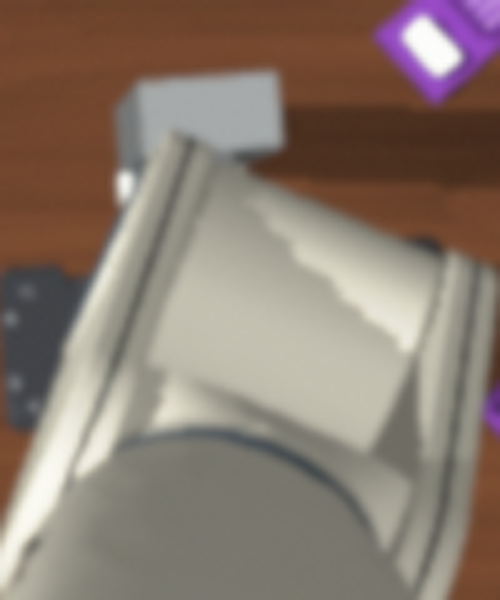

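Call:
arm_command(
  increments=[
    [[0,0,0],0],
    [[0,0,0],0],
    [[0,0,0],0],
    [[0,0,0],0],
    [[0,0,-1.5],0],
    [[0,0,-3],0],
    [[0,0,-4],0],
    [[0,0,-4],0],
    [[0,0,-4],0],
    [[0,0,-4],0],
    [[0,0,0],0],
  ],
  gripper=0.5,
)

```text
t: 10.4
ee_pos: [482.2, -197.3, 231.1]
orientation: [-2.292, 2.136, -0.02]
ft_force: [-0.7, 0.0, 0.9]
width: 43.8
```

Run:
```python
from h import *
go(670,-180,200,-86)
a=get_image('scene');crop('s7',a,120,240,230,350,5)
b=get_image('top');crop('t7',b,210,330,335,435,5)
```

```text
t 10.4 pos [ 482.2 -197.3  231.1] jaw -85.96 tilt 0.88 q [-0.41  0.25  1.86  0.    1.01  1.08] F [-0.7  0.   0.9] w 43.8
  shift cm [ -0.41 -18.81   3.39] turn 0.0 | shift after turn [ -0.42 -18.81   3.39]
```

View pics/s7.png

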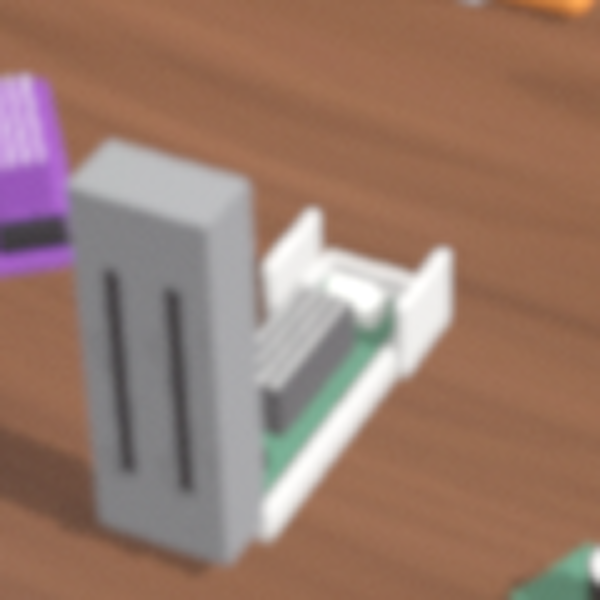

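View pics/t7.png

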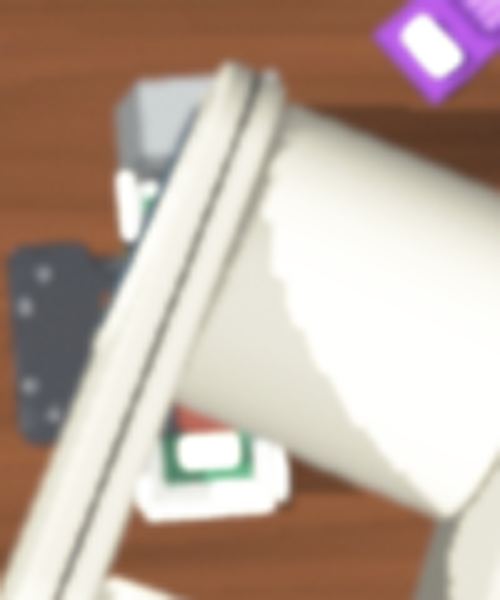

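Call:
arm_command(
  increments=[
    [[0,-2.5,0],0],
    [[0,-3.5,0],0],
    [[0,-4,0],0],
    [[0,-4,0],0],
    [[0,-3.5,0],0],
    [[-0.3,-1.5,0],0],
    [[0,0,0],0],
  ],
  gripper=0.0,
)

```text
t: 11.2
ee_pos: [667.3, -176.6, 215.0]
orientation: [2.295, -2.141, -0.02]
ft_force: [-0.1, -0.6, -0.5]
width: 0.7
```

Run:
```python
from h import *
go(670,-185,125,-86)
```

```text
t 11.2 pos [ 667.3 -176.6  215. ] jaw -86.05 tilt 0.77 q [-0.28  0.53  1.47  0.    1.15  1.22] F [-0.1 -0.6 -0.5] w 0.7
  shift cm [ 0.92 -0.31  8.99] turn -0.0 | shift after turn [ 0.92 -0.31  8.99]
```

Call:
arm_command(
  increments=[
    [[0.9,-0.3,2.0],0],
    [[0,0,3.0],0],
    [[0,0,3.0],0],
    [[0,0,1.0],0],
    [[0,0,0],0],
  ],
)

```text
t: 11.7
ee_pos: [662.4, -184.4, 116.7]
orientation: [2.29, -2.137, -0.036]
ft_force: [-0.7, 0.1, 0.3]
width: 0.7
```

Run:
```python
from h import *
go(640,-186,128,-86)
a=get_image('scene');crop('s8',a,100,240,210,350,4)
```

```text
t 11.7 pos [ 662.4 -184.4  116.7] jaw -86.04 tilt 1.42 q [-0.29  0.64  1.52  0.    1.    1.21] F [-0.7  0.1  0.3] w 0.7
  shift cm [-0.01  2.27 -1.08] turn -0.0 | shift after turn [-0.01  2.27 -1.08]
```

View pics/s8.png

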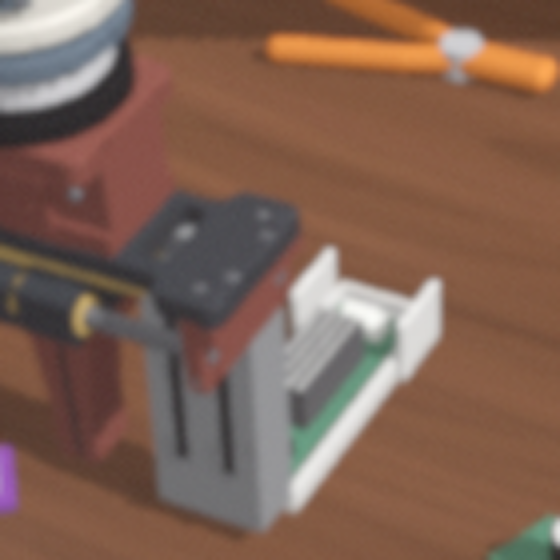

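Run:
```python
from h import *
o,R,j=st(); print(proj('scene',[o['ee_pos'],[629,-188,147],[556,-192,11]]),R[:,2])
```

```text
[[233.9483221  209.14652721]
 [242.45833667 182.68146456]
 [271.27113909 216.98325369]] [-0.02237181  0.00929073 -0.99970655]
```

Call:
arm_command(
  increments=[
    [[0,1.5,-0.8],0],
    [[0,1.5,-0.4],0],
    [[0,1.5,0],0],
    [[0,1.5,0],0],
    [[0,1.5,0],0],
    [[0,1.5,0],0],
    [[0,0,0],0],
  ],
)

```text
t: 12.45
ee_pos: [574.9, -193.0, 143.1]
orientation: [2.296, -2.143, -0.012]
ft_force: [0.4, 0.9, 0.5]
width: 0.4
```

```bash
cat >> h.py <<'E'
def rel():
    o,R,j=st(); y=np.radians(4); d=o['ee_pos'][:2]-[559.8,-192.3]; print('s %.1f lat %.1f z %.1f'%(d@[np.cos(y),np.sin(y)],d@[-np.sin(y),np.cos(y)],o['ee_pos'][2]))
E
python3 - <<'E'
from h import *
go(640,-186,128,-86);rel()
a=get_image('scene');crop('s9',a,100,240,210,350,4)
E
```

```text
t 12.4 pos [ 574.9 -193.   143.1] jaw -86.04 tilt 0.43 q [-0.34  0.5   1.72  0.    0.93  1.16] F [0.4 0.9 0.5] w 0.4
  shift cm [-0.24 -6.55  1.47] turn -0.0 | shift after turn [-0.23 -6.55  1.47]
s 15.0 lat -1.7 z 143.1
```

View pics/s9.png

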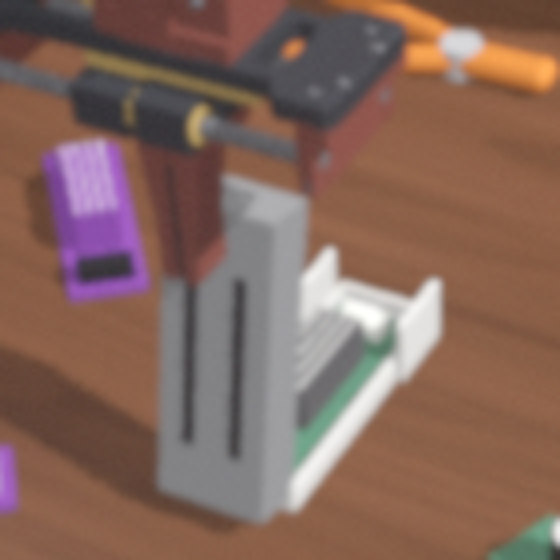

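Call:
arm_command(
  increments=[
    [[0,1.5,0.4],0],
    [[0,1.5,0.5],0],
    [[0,1.5,0.3],0],
    [[0,1.5,0.5],0],
    [[0,1.2,0.6],0],
    [[0,1.2,0.8],0],
    [[0,0,0],0],
  ],
)

```text
t: 13.2
ee_pos: [496.0, -200.5, 115.8]
orientation: [-2.294, 2.138, -0.01]
ft_force: [-0.1, 0.2, 0.4]
width: 0.7
```

Run:
```python
from h import *
go(640,-186,128,-86);rel()
a=get_image('scene');crop('s10',a,100,240,210,350,4)
```

```text
t 13.2 pos [ 496.  -200.5  115.8] jaw -85.99 tilt 0.50 q [-0.41  0.44  1.91  0.    0.78  1.09] F [-0.1  0.2  0.4] w 0.7
  shift cm [ -0.43 -14.48  -1.09] turn 0.0 | shift after turn [ -0.44 -14.48  -1.09]
s -64.3 lat -3.7 z 115.8
```

View pics/s10.png

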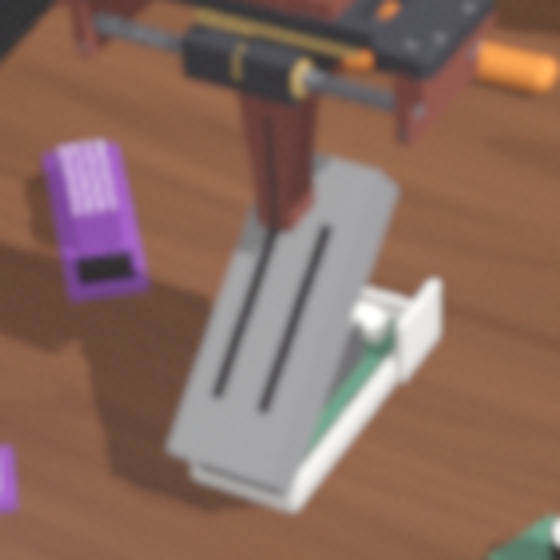

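Call:
arm_command(
  increments=[
    [[0,1.1,0.9],0],
    [[0,1.1,1.1],0],
    [[0,0.8,1.0],0],
    [[0,0.7,1.0],0],
    [[0,0.4,0.9],0],
    [[0,0.4,0.9],0],
    [[0,0,0],0],
  ],
)

```text
t: 13.95
ee_pos: [450.9, -204.5, 54.0]
orientation: [-2.295, 2.136, -0.014]
ft_force: [-0.6, 0.4, -0.1]
width: 0.7
```

Run:
```python
from h import *
go(640,-186,128,-86);rel()
a=get_image('scene');crop('s11',a,100,240,210,350,4)
```

```text
t 13.9 pos [ 450.9 -204.5   54. ] jaw -85.91 tilt 0.62 q [-0.45  0.51  2.02  0.01  0.61  1.04] F [-0.6  0.4 -0.1] w 0.7
  shift cm [ -0.48 -19.07  -7.2 ] turn 0.1 | shift after turn [ -0.51 -19.07  -7.2 ]
s -109.5 lat -4.6 z 54.0
```

View pics/s11.png

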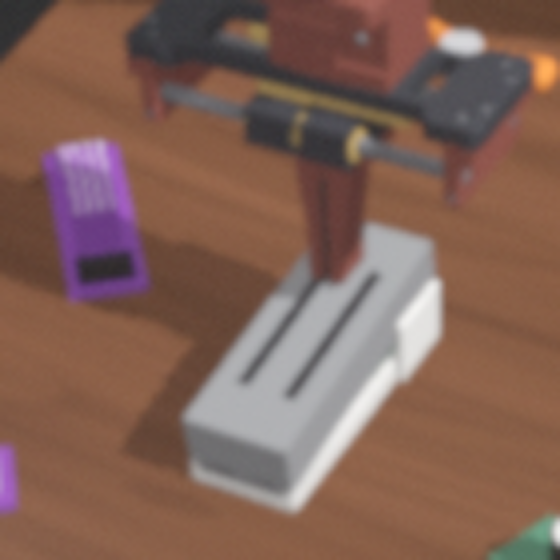

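Nearly shut. Press straight down the last 14 mm in small steps.

Call:
arm_command(
  increments=[
    [[0,0.2,0.5],0],
    [[0,0,0.5],0],
    [[0,0,0.4],0],
    [[0,0,0.2],0],
    [[0,0,0.2],0],
  ],
)

```text
t: 14.5
ee_pos: [450.2, -205.2, 39.3]
orientation: [-2.296, 2.135, -0.016]
ft_force: [-11.2, 3.9, 47.0]
width: 0.2
```

Run:
```python
from h import *
go(640,-186,128,-86);rel()
```

```text
t 14.5 pos [ 450.2 -205.2   39.3] jaw -85.86 tilt 0.67 q [-0.45  0.54  2.02  0.01  0.57  1.04] F [-11.2   3.9  47. ] w 0.2
  shift cm [ -0.52 -19.17  -8.65] turn 0.1 | shift after turn [ -0.56 -19.16  -8.65]
s -110.2 lat -5.2 z 39.3
```

Call:
arm_command(
  increments=[
    [[0,0,-0.5],0],
    [[0,0,-3],0],
    [[0,0,-4],0],
    [[0,0,-3],0],
    [[0,0,0],0],
  ],
  gripper=1.0,
)

```text
t: 15.0
ee_pos: [450.3, -205.1, 148.1]
orientation: [-2.296, 2.134, -0.018]
ft_force: [0.6, -0.0, -0.4]
width: 37.0
```

Run:
```python
from h import *
go(435,-201,128,-86)
a=get_image('scene');b=get_image('top')
overlay(a,'scene',485,-197.5,4,(130,250,230,350),'o_s2',5)
overlay(b,'top',485,-197.5,4,(210,330,335,435),'o_t2',6)
```

```text
t 15.0 pos [ 450.3 -205.1  148.1] jaw -85.83 tilt 0.78 q [-0.45  0.34  1.98  0.    0.81  1.04] F [ 0.6 -0.  -0.4] w 37.0
  shift cm [-0.53  1.52  1.99] turn 0.2 | shift after turn [-0.52  1.52  1.99]
```

View pics/o_s2.png

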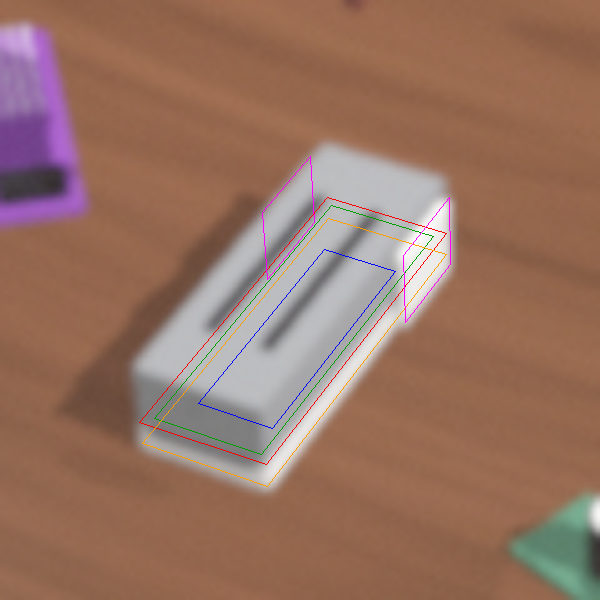

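View pics/o_t2.png

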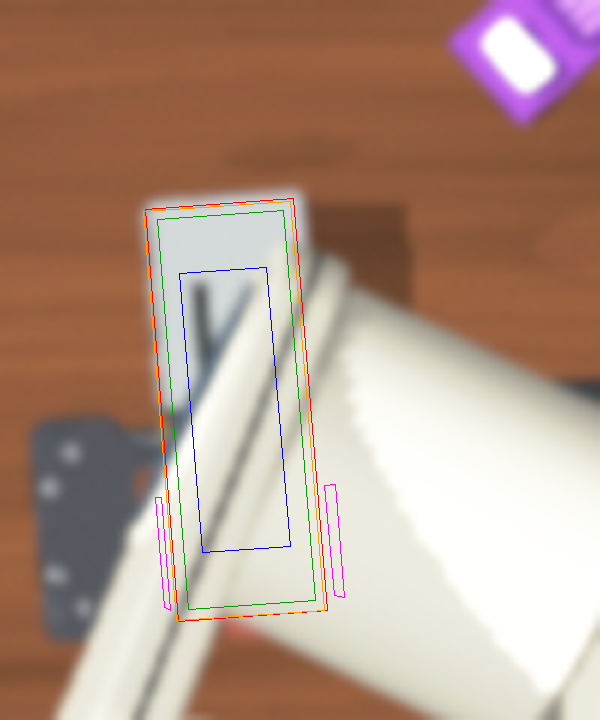

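Call:
arm_command(
  increments=[
    [[-0.5,1.5,2],0.2],
    [[0,0,3],0],
    [[0,0,3],0],
    [[0,0,1.5],0],
    [[0,0,0],0],
  ],
)

```text
t: 15.6
ee_pos: [430.2, -198.4, 41.0]
orientation: [-2.294, 2.141, -0.0]
ft_force: [-0.4, -0.0, 1.0]
width: 84.7
```

Run:
```python
from h import *
go(435.1,-201,5,-86)
a=get_image('scene');crop('s12',a,100,240,230,370,4)
```

```text
t 15.6 pos [ 430.2 -198.4   41. ] jaw -86.03 tilt 0.21 q [-0.46  0.52  2.06  0.01  0.56  1.04] F [-0.4 -0.   1. ] w 84.7
  shift cm [ 0.3  -0.47  3.6 ] turn -0.0 | shift after turn [ 0.3  -0.47  3.6 ]
```

View pics/s12.png

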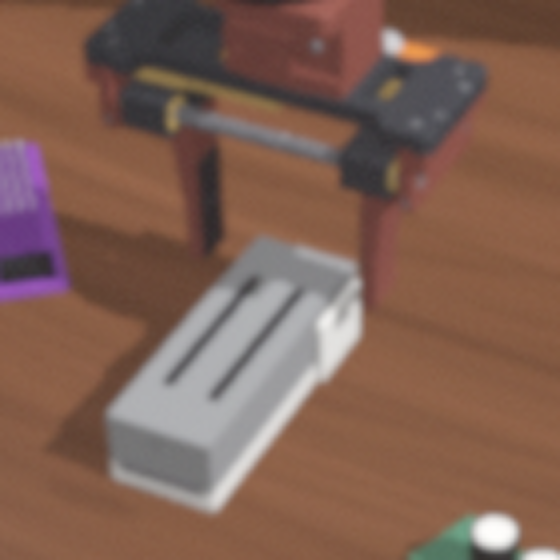

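Call:
arm_command(
  increments=[
    [[0.3,-0.5,0.4],0],
    [[0,0,1.2],0],
    [[0,0,1.2],0],
    [[0,0,0.5],0],
    [[0,0,0],0],
  ],
)

```text
t: 16.15
ee_pos: [437.2, -201.7, 6.8]
orientation: [-2.294, 2.14, -0.004]
ft_force: [-0.6, 1.1, 0.0]
width: 87.5
```

Run:
```python
from h import *
go(435.1,-201,5,-86)
```

```text
t 16.1 pos [ 437.2 -201.7    6.8] jaw -86.02 tilt 0.29 q [-0.46  0.59  2.05  0.01  0.5   1.04] F [-0.6  1.1  0. ] w 87.5
  shift cm [-0.09  0.2   0.18] turn -0.0 | shift after turn [-0.09  0.2   0.18]
```

Call:
arm_command(
  increments=[
    [[-0.1,0.2,0.2],0],
    [[0,0,0],0],
    [[0,0,0],0],
    [[0,0,0],0],
    [[0,0,0],0],
    [[0,0,0],0],
  ],
  gripper=0.0,
)

```text
t: 16.75
ee_pos: [434.9, -200.7, 5.2]
orientation: [-2.294, 2.14, -0.005]
ft_force: [0.4, 0.2, -3.7]
width: 61.8
```

Run:
```python
from h import *
go(435.1,-201,5,-86)
```

```text
t 16.8 pos [ 434.9 -200.7    5.2] jaw -86.02 tilt 0.31 q [-0.46  0.6   2.05  0.01  0.49  1.04] F [ 0.4  0.2 -3.7] w 61.8
  shift cm [ 0.03 -0.02  0.02] turn -0.0 | shift after turn [ 0.03 -0.02  0.02]
```

Gripped at 61.8 mm. Lift slowly and look how the frame hangs.

Call:
arm_command(
  increments=[
    [[0,0,-0.5],0],
    [[0,0,-0.8],0],
    [[0,0,-0.8],0],
    [[0,0,-0.8],0],
    [[0,0,0],0],
  ],
)

```text
t: 17.25
ee_pos: [433.6, -200.3, 36.4]
orientation: [-2.295, 2.14, -0.001]
ft_force: [0.1, -0.5, -5.5]
width: 62.1
```

Run:
```python
from h import *
go(435.1,-201,190,-86)
a=get_image('scene');crop('s13',a,80,240,210,370,4)
```

```text
t 17.2 pos [ 433.6 -200.3   36.4] jaw -86.01 tilt 0.21 q [-0.46  0.53  2.05  0.01  0.56  1.04] F [ 0.1 -0.5 -5.5] w 62.1
  shift cm [  0.05  -0.2  -15.36] turn -0.0 | shift after turn [  0.05  -0.2  -15.36]
```

View pics/s13.png

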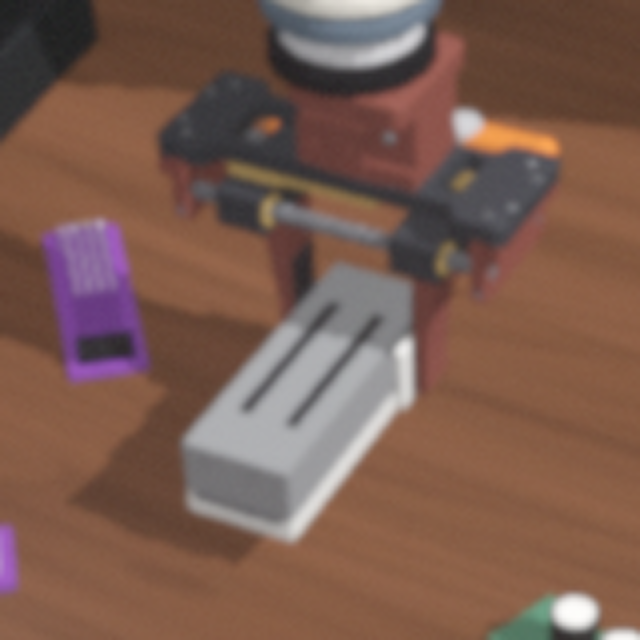

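Call:
arm_command(
  increments=[
    [[0,0,1.2],0],
    [[0,0,1.2],0],
    [[0,0,0.6],0],
    [[0,0,0.1],0],
    [[0,0,0],0],
  ],
)

```text
t: 17.8
ee_pos: [434.1, -200.3, 3.9]
orientation: [-2.296, 2.138, -0.002]
ft_force: [-2.1, 0.3, 5.5]
width: 61.5
```

Run:
```python
from h import *
go(435.1,-201,5,-86)
```

```text
t 17.8 pos [ 434.1 -200.3    3.9] jaw -85.92 tilt 0.23 q [-0.46  0.6   2.05  0.01  0.49  1.03] F [-2.1  0.3  5.5] w 61.5
  shift cm [ 0.07 -0.09 -0.11] turn 0.1 | shift after turn [ 0.07 -0.09 -0.11]
```

Call:
arm_command(
  increments=[
    [[0,0,0],0],
    [[0,0,0],0],
    [[0,0,0],0],
    [[0,0.7,-0.5],0],
    [[0,0.7,-0.5],0],
    [[0,0,0],0],
  ],
  gripper=0.78,
)

```text
t: 18.4
ee_pos: [419.2, -201.4, 12.8]
orientation: [-2.296, 2.138, -0.001]
ft_force: [0.3, -1.1, 0.3]
width: 68.4
```

Call:
arm_command(
  increments=[
    [[0,0,0],0],
    [[0,0,0],0],
    [[0,0,0],0],
    [[0,0,0],0],
  ],
  gripper=0.69,
)

```text
t: 18.8
ee_pos: [419.0, -201.6, 13.2]
orientation: [-2.296, 2.139, -0.002]
ft_force: [-0.8, 0.5, 1.5]
width: 62.0
```

Call:
arm_command(
  increments=[
    [[0,0,-0.5],0],
    [[0,0,-0.7],0],
    [[0,0,-0.7],0],
    [[0,0,0],0],
  ],
)

```text
t: 19.2
ee_pos: [417.5, -200.8, 32.7]
orientation: [-2.297, 2.139, 0.004]
ft_force: [0.9, 0.1, -5.4]
width: 61.4
```

Run:
```python
from h import *
go(435.1,-201,5,-86)
a=get_image('scene');crop('s14',a,80,240,210,370,4)
```

```text
t 19.2 pos [ 417.5 -200.8   32.7] jaw -85.92 tilt 0.21 q [-0.48  0.53  2.08  0.01  0.54  1.02] F [ 0.9  0.1 -5.4] w 61.4
  shift cm [ 0.16 -1.75  2.77] turn 0.1 | shift after turn [ 0.15 -1.75  2.77]
```

View pics/s14.png

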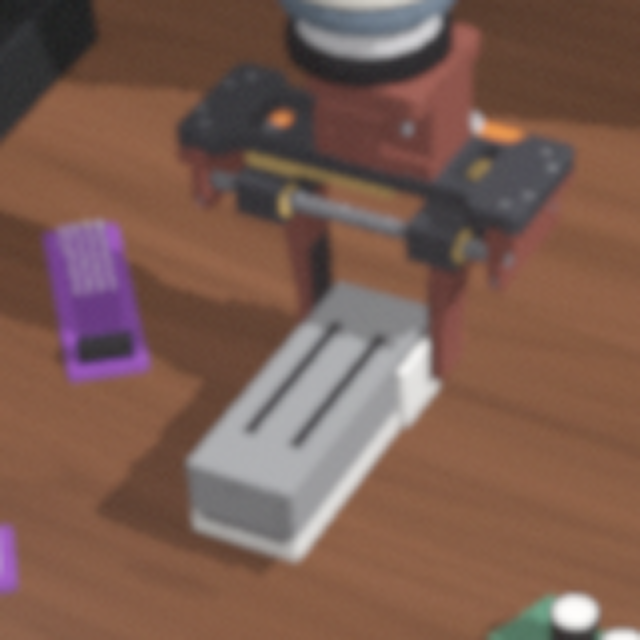

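Call:
arm_command(
  increments=[
    [[0,0,0.8],0],
    [[0,0,0.8],0],
    [[0,0,0.2],0],
    [[0,0,0],0],
  ],
)

```text
t: 19.65
ee_pos: [417.5, -200.8, 13.1]
orientation: [-2.297, 2.139, 0.004]
ft_force: [-5.3, 2.3, 19.8]
width: 61.5
```

Call:
arm_command(
  increments=[
    [[0,0,0],0],
    [[0,0,0],0],
    [[0,0,-0.5],0],
    [[0,0,-0.5],0],
    [[0,0,0],0],
  ],
  gripper=0.703,
)

```text
t: 20.15
ee_pos: [417.8, -200.8, 23.3]
orientation: [-2.297, 2.139, 0.004]
ft_force: [-0.6, -0.5, -2.8]
width: 61.7
```

Run:
```python
from h import *
go(435.1,-201,5,-86)
a=get_image('scene');crop('s15',a,80,240,210,370,4)
```

```text
t 20.1 pos [ 417.8 -200.8   23.3] jaw -85.91 tilt 0.21 q [-0.48  0.55  2.08  0.01  0.52  1.02] F [-0.6 -0.5 -2.8] w 61.7
  shift cm [ 0.15 -1.72  1.83] turn 0.1 | shift after turn [ 0.14 -1.72  1.83]
```

View pics/s15.png

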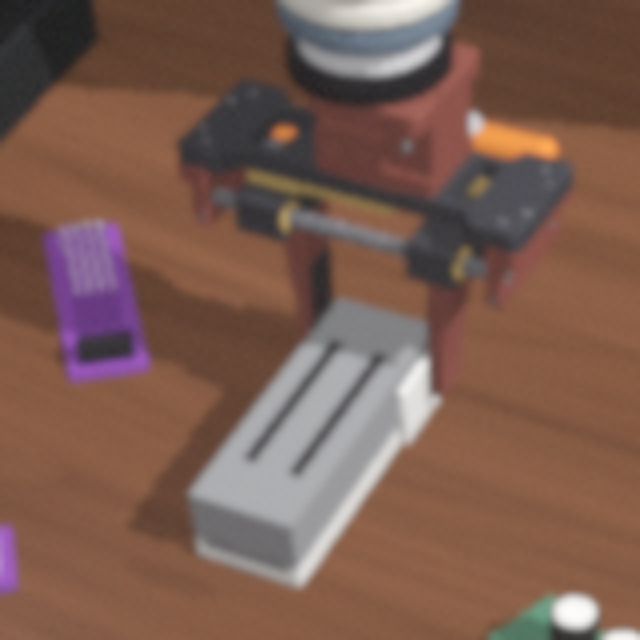

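Call:
arm_command(
  increments=[
    [[0,-0.2,-0.9],0],
    [[0,-0.3,-0.9],0],
    [[0,-0.5,-0.9],0],
    [[0,-0.6,-0.9],0],
    [[0,-0.5,-0.7],0],
    [[0,0,0],0],
  ],
)

```text
t: 20.8
ee_pos: [440.3, -199.3, 70.4]
orientation: [-2.297, 2.139, 0.005]
ft_force: [0.8, -0.9, -4.0]
width: 62.0
```

Run:
```python
from h import *
go(435.1,-201,5,-86);rel()
a=get_image('scene');crop('s16',a,80,240,210,370,4)
```

```text
t 20.8 pos [ 440.3 -199.3   70.4] jaw -85.92 tilt 0.22 q [-0.45  0.47  2.03  0.01  0.65  1.04] F [ 0.8 -0.9 -4. ] w 62.0
  shift cm [0.16 0.53 6.54] turn 0.1 | shift after turn [0.16 0.53 6.54]
s -119.7 lat 1.4 z 70.4
```

View pics/s16.png

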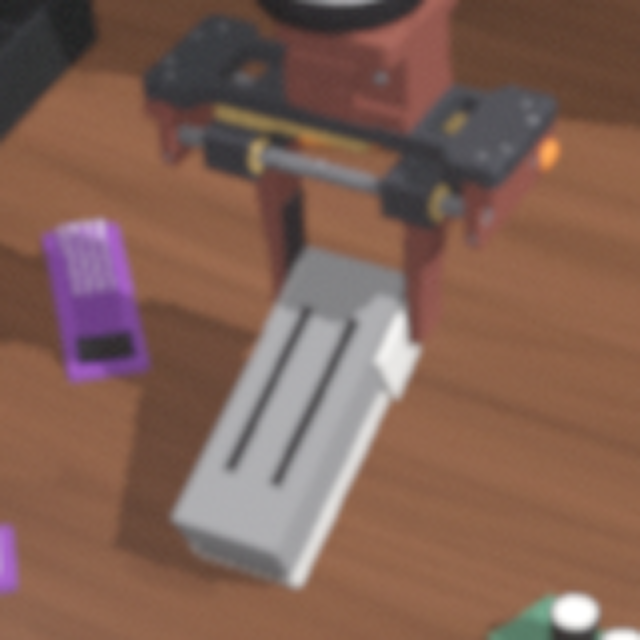

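Call:
arm_command(
  increments=[
    [[0,-0.8,-1.0],0],
    [[0,-0.8,-0.9],0],
    [[0,-1.0,-0.9],0],
    [[0,-1.1,-0.9],0],
    [[0,-1.2,-0.7],0],
    [[0,-1.2,-0.7],0],
    [[0,0,0],0],
  ],
)

```text
t: 21.55
ee_pos: [505.8, -194.4, 124.9]
orientation: [-2.297, 2.14, 0.006]
ft_force: [0.6, -1.1, -3.0]
width: 61.7
```

Run:
```python
from h import *
go(435.1,-201,5,-86);rel()
a=get_image('scene');crop('s17',a,80,240,210,370,4)
```

```text
t 21.6 pos [ 505.8 -194.4  124.9] jaw -85.95 tilt 0.26 q [-0.39  0.44  1.88  0.01  0.82  1.11] F [ 0.6 -1.1 -3. ] w 61.7
  shift cm [ 0.21  7.1  12.  ] turn 0.1 | shift after turn [ 0.21  7.1  12.  ]
s -54.0 lat 1.6 z 124.9
```

View pics/s17.png

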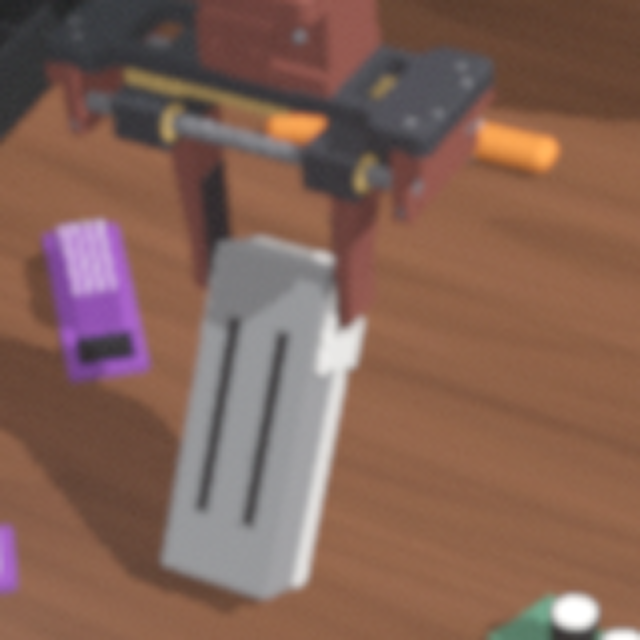

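Call:
arm_command(
  increments=[
    [[0,-1.3,-0.4],0],
    [[0,-1.3,-0.3],0],
    [[0,-1.4,-0.2],0],
    [[0,-1.4,0],0],
    [[0,-1.2,0],0],
    [[0,-1.0,0.1],0],
    [[0,0,0],0],
  ],
)

```text
t: 22.3
ee_pos: [582.2, -188.3, 130.9]
orientation: [2.298, -2.141, -0.015]
ft_force: [-0.7, 0.6, 3.4]
width: 62.2
```

Run:
```python
from h import *
go(435.1,-201,5,-86);rel()
a=get_image('scene');crop('s18',a,70,230,190,350,4)
```

```text
t 22.3 pos [ 582.2 -188.3  130.9] jaw -85.95 tilt 0.56 q [-0.33  0.52  1.71  0.    0.92  1.16] F [-0.7  0.6  3.4] w 62.2
  shift cm [ 0.31 14.67 12.69] turn 0.1 | shift after turn [ 0.32 14.67 12.69]
s 22.6 lat 2.4 z 130.9
```

View pics/s18.png

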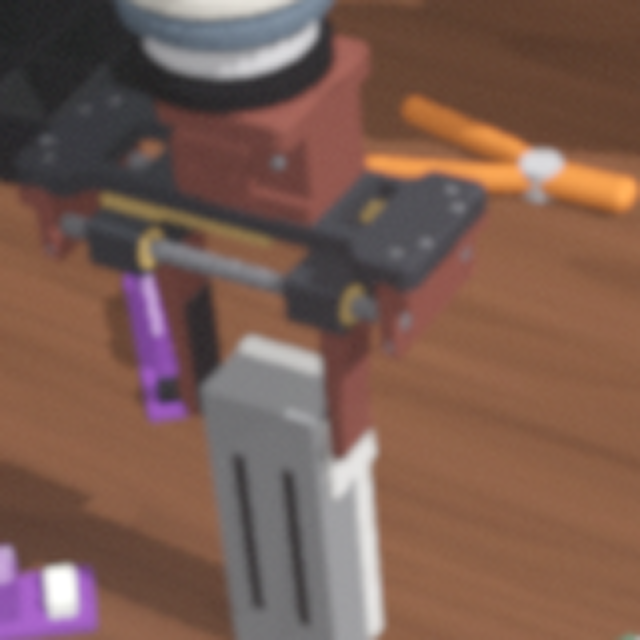

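Run:
```python
from h import *
a=get_image('scene');crop('s19',a,120,260,190,330,4)
go(435.1,-201,5,-86)
```

```text
t 22.4 pos [ 581.  -188.4  130.9] jaw -85.96 tilt 0.58 q [-0.33  0.52  1.72  0.    0.91  1.16] F [-0.4 -0.8  1. ] w 61.9
  shift cm [ 0.31 14.55 12.7 ] turn 0.0 | shift after turn [ 0.32 14.55 12.7 ]
```

View pics/s19.png

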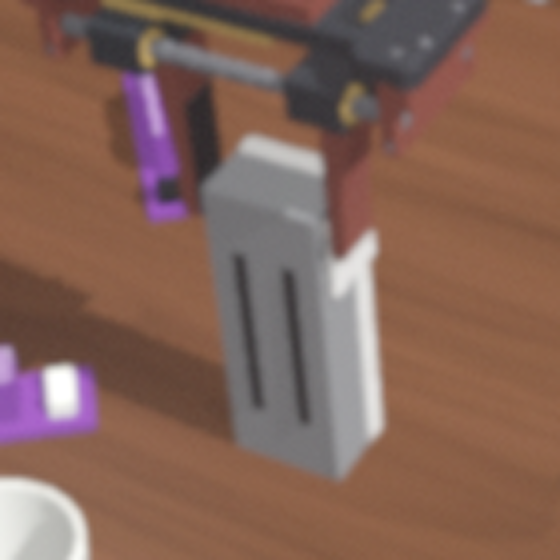

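Call:
arm_command(
  increments=[
    [[0,0,0],0],
    [[0,0,0],0],
    [[0,0,0],0],
    [[0,0,0],0],
  ],
  gripper=0.82,
)

```text
t: 22.8
ee_pos: [579.9, -188.6, 131.0]
orientation: [2.297, -2.142, -0.016]
ft_force: [1.0, 0.4, -0.4]
width: 71.9
```

Run:
```python
from h import *
go(576,-190.5,107,-86)
a=get_image('scene');crop('s20',a,120,260,190,330,4)
b=get_image('top');crop('t20',b,170,290,330,450,5)
```

```text
t 22.8 pos [ 579.9 -188.6  131. ] jaw -86.00 tilt 0.59 q [-0.34  0.52  1.72  0.    0.91  1.16] F [ 1.   0.4 -0.4] w 71.9
  shift cm [0.18 0.39 2.4 ] turn -0.0 | shift after turn [0.18 0.39 2.4 ]
```

View pics/s20.png

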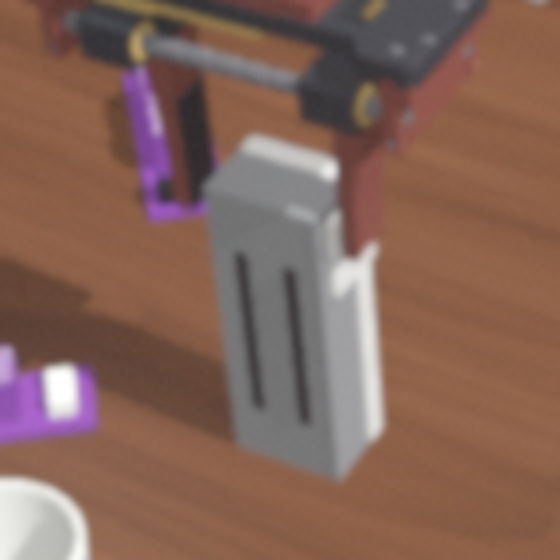

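View pics/t20.png

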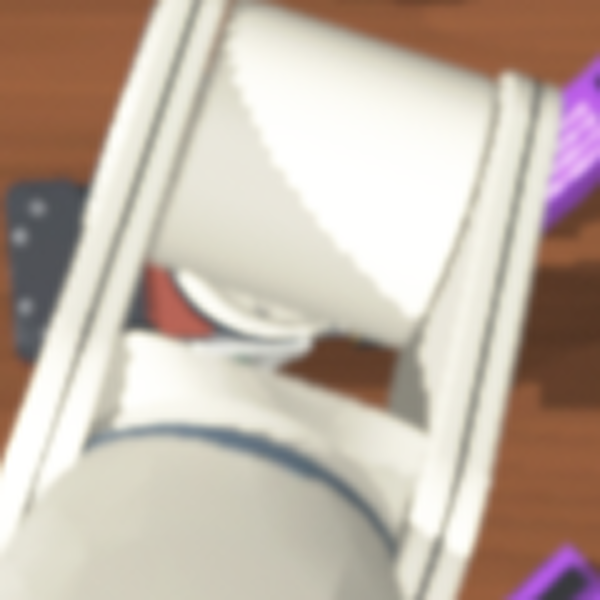

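Run:
```python
from h import *
np.set_printoptions(suppress=True,precision=1)
B=back('scene',px([(238,450),(338,481),(383,435)],120,190,4),0);print(B)
T=back('scene',px([(208,193),(325,222)],120,190,4),150);print(T)
u=np.array([np.cos(np.radians(4)),np.sin(np.radians(4))])
for p in list(B)+list(T): d=p[:2]-[559.8,-192.3]; print(d@u, d@[-u[1],u[0]])
print(proj('scene',[[576,-190.5,126]]))
```

```text
[[ 600.9 -212.     0. ]
 [ 594.9 -160.8    0. ]
 [ 559.4 -159.3    0. ]]
[[ 601.1 -209.3  150. ]
 [ 593.2 -156.4  150. ]]
39.58555158878018 -22.543346937730725
37.194979160412984 28.957771617909124
1.9223087316419227 32.94439459264356
40.018206088264854 -19.86646046458524
35.836761157740206 33.45553842606532
[[260.8 174.5]]
```

Call:
arm_command(
  increments=[
    [[0,0.4,1.0],0],
    [[0,0,1.2],0],
    [[0,0,0.2],0],
    [[0,0,0],0],
  ],
)

```text
t: 23.3
ee_pos: [574.8, -188.7, 104.4]
orientation: [2.296, -2.142, -0.017]
ft_force: [-0.0, 0.5, 0.3]
width: 71.7
```

Run:
```python
from h import *
go(576.6,-188.1,107,-86);rel()
```

```text
t 23.3 pos [ 574.8 -188.7  104.4] jaw -86.01 tilt 0.64 q [-0.34  0.55  1.74  0.    0.86  1.16] F [-0.   0.5  0.3] w 71.7
  shift cm [-0.04 -0.18 -0.26] turn -0.0 | shift after turn [-0.04 -0.18 -0.26]
s 15.2 lat 2.6 z 104.4
```

Call:
arm_command(
  increments=[
    [[0,0,0],0],
    [[0,0,0],0],
    [[0,0,0],0],
    [[0,0,0],0],
    [[0,0,0],0],
    [[0,0,-0.5],0],
    [[0,0,-1.5],0],
    [[0,0,-2.5],0],
    [[0,0,-2.5],0],
    [[0,0,-1],0],
    [[0,0,0],0],
  ],
  gripper=0.0,
)

```text
t: 24.4
ee_pos: [573.9, -188.5, 188.1]
orientation: [2.295, -2.14, -0.024]
ft_force: [0.5, -0.4, -4.6]
width: 62.0
```

Run:
```python
from h import *
go(412,228,190,-97.8);rel()
a=get_image('scene');crop('s21',a,90,250,190,350,4)
```

```text
t 24.4 pos [ 573.9 -188.5  188.1] jaw -86.01 tilt 0.89 q [-0.34  0.44  1.69  0.    1.02  1.16] F [ 0.5 -0.4 -4.6] w 62.0
  shift cm [-42.67  13.25   0.36] turn 11.8 | shift after turn [-39.06  21.69   0.36]
s 14.4 lat 2.8 z 188.1
```

View pics/s21.png

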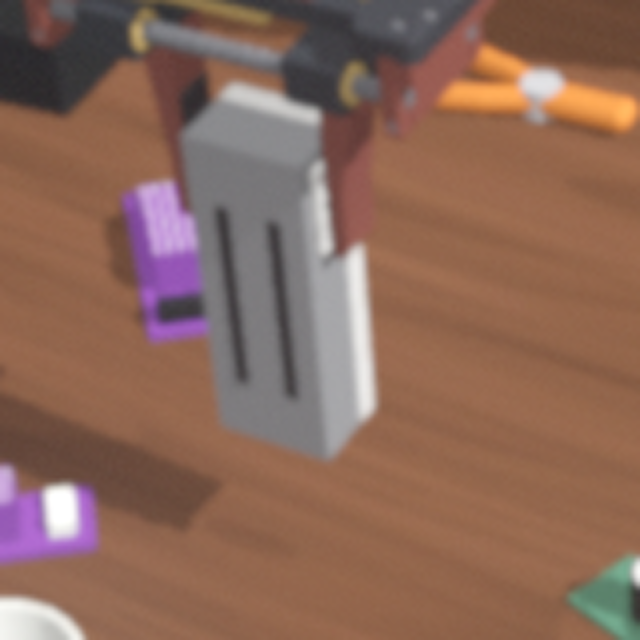

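Call:
arm_command(
  increments=[
    [[0,0,0],5.9],
    [[0,0,0],5.9],
    [[-1.5,0.8,0],0],
    [[-3,1.7,0],0],
    [[-3,1.7,0],0],
    [[-3,1.7,0],0],
    [[-3,1.7,0],0],
    [[-3,1.7,0],0],
    [[-3,1.7,0],0],
    [[-3,1.7,0],0],
    [[-3,1.7,0],0],
    [[-3,1.7,0],0],
    [[-2.5,1.4,0],0],
    [[-1.5,0.8,0],0],
    [[0,0,0],0],
  ],
)

```text
t: 25.95
ee_pos: [414.4, 176.3, 181.2]
orientation: [2.067, -2.336, -0.052]
ft_force: [-0.6, 0.1, -5.5]
width: 61.9
```

Run:
```python
from h import *
go(409.8,228.2,170,-97.8)
```

```text
t 25.9 pos [414.4 176.3 181.2] jaw -96.99 tilt 2.27 q [0.36 0.24 2.02 0.03 0.91 2.03] F [-0.6  0.1 -5.5] w 61.9
  shift cm [-5.09  1.04  1.19] turn 0.8 | shift after turn [-5.07  1.11  1.19]
```

Call:
arm_command(
  increments=[
    [[-1.2,0.3,0],0.8],
    [[-1.5,0.3,0],0],
    [[-1.5,0.3,0],0],
    [[-0.7,0.2,0],0],
    [[0,0,0],0],
  ],
)

```text
t: 26.45
ee_pos: [406.0, 225.7, 179.2]
orientation: [2.055, -2.338, -0.052]
ft_force: [0.5, -0.1, -5.7]
width: 61.8
```

Run:
```python
from h import *
go(409.8,228.2,130,-97.8); print(st()[1])
a=get_image('scene');crop('s22',a,130,310,400,600,4 if 0 else 3)
```

```text
t 26.4 pos [406.  225.7 179.2] jaw -97.37 tilt 2.52 q [0.46 0.27 1.99 0.03 0.92 2.14] F [ 0.5 -0.1 -5.7] w 61.8
  shift cm [-0.29 -0.56  4.9 ] turn 0.4 | shift after turn [-0.29 -0.56  4.9 ]
[[-0.12835056 -0.99077835 -0.04340967]
 [-0.99172826  0.12817933  0.00671681]
 [-0.00109065  0.0439127  -0.99903478]]
```

View pics/s22.png

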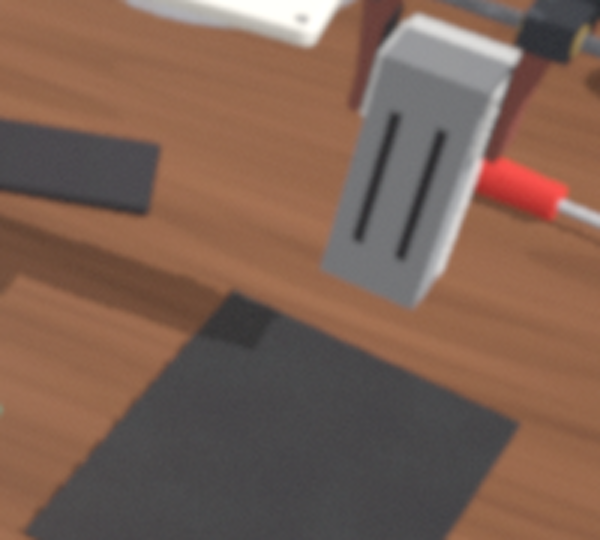

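Call:
arm_command(
  increments=[
    [[0,-0.9,1.0],0.4],
    [[-0.1,0,2.0],0],
    [[0,0,2.0],0],
    [[0,0,1.0],0],
    [[0,0,0],0],
  ],
)

```text
t: 27.0
ee_pos: [415.3, 222.3, 115.1]
orientation: [2.044, -2.349, -0.05]
ft_force: [-0.0, -0.5, -4.7]
width: 62.0
```

```bash
cat >> h.py <<'E'
def mrel():
    o,R,j=st(); y=np.radians(-7.8); d=o['ee_pos'][:2]-[508.9,214.7]; print('mat s %.1f lat %.1f z %.1f tilt_s %.2f deg'%(d@[np.cos(y),np.sin(y)],d@[-np.sin(y),np.cos(y)],o['ee_pos'][2],np.degrees(R[:2,2]@[np.cos(y),np.sin(y)])))
E
python3 - <<'E'
from h import *
go(415.3,227.5,108,-97.8);mrel()
E
```

```text
t 27.0 pos [415.3 222.3 115.1] jaw -97.95 tilt 2.43 q [0.45 0.38 2.02 0.03 0.78 2.14] F [-0.  -0.5 -4.7] w 62.0
  shift cm [-0.51  0.04  0.71] turn -0.2 | shift after turn [-0.51  0.04  0.71]
mat s -93.7 lat -5.2 z 115.1 tilt_s -2.43 deg
```

Call:
arm_command(
  increments=[
    [[-0.5,0,0.2],0],
    [[0,0,0.3],0],
    [[0,0,0.2],0],
    [[0,0,0],0],
  ],
)

```text
t: 27.4
ee_pos: [417.5, 227.8, 108.7]
orientation: [2.044, -2.352, -0.049]
ft_force: [-0.0, 0.0, -4.8]
width: 62.0
```

Run:
```python
from h import *
go(415.3,227.5,108,-97.8);mrel()
a=get_image('scene');crop('s23',a,120,300,400,600,3)
```

```text
t 27.4 pos [417.5 227.8 108.7] jaw -98.00 tilt 2.31 q [0.46 0.4  2.01 0.03 0.76 2.14] F [-0.   0.  -4.8] w 62.0
  shift cm [0.06 0.21 0.08] turn -0.2 | shift after turn [0.06 0.21 0.08]
mat s -92.4 lat 0.5 z 108.7 tilt_s -2.31 deg
```

View pics/s23.png

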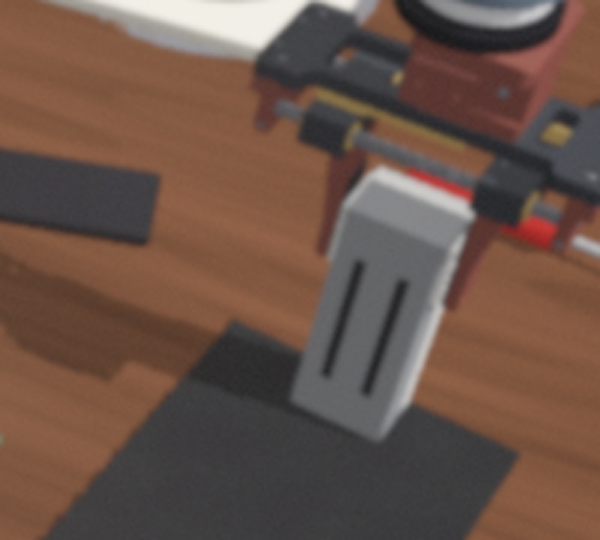

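Run:
```python
from h import *
B=back('scene',px([(291,401),(381,440)],120,400,3),3)
y=np.radians(-7.8)
for p in B: d=p[:2]-[508.9,214.7]; print(p.round(1),d@[np.cos(y),np.sin(y)],d@[-np.sin(y),np.cos(y)])
```

```text
[432.1 198.    3. ] -73.79577194264121 -26.993870687921756
[436.7 251.8   3. ] -76.59058061579724 26.97720650284457
```

Call:
arm_command(
  increments=[
    [[0,0,0.2],0],
    [[0,0,0.1],0],
  ],
)

```text
t: 27.65
ee_pos: [418.0, 228.0, 107.2]
orientation: [2.046, -2.352, -0.048]
ft_force: [-3.8, -3.0, 13.3]
width: 62.0
```

Run:
```python
from h import *
go(415.3,227.5,108,-97.8);mrel()
```

```text
t 27.6 pos [418.  228.  107.2] jaw -97.97 tilt 2.23 q [0.46 0.4  2.01 0.03 0.76 2.14] F [-3.8 -3.  13.3] w 62.0
  shift cm [ 0.09  0.26 -0.07] turn -0.2 | shift after turn [ 0.09  0.26 -0.07]
mat s -91.9 lat 0.9 z 107.2 tilt_s -2.22 deg
```

Call:
arm_command(
  increments=[
    [[0,0,-0.1],0],
    [[0,0,0],0],
    [[0,0,0],0],
    [[0,0.4,0],0],
    [[0,0.2,0],0],
    [[0,0,0],0],
  ],
  gripper=0.8,
)

```text
t: 28.25
ee_pos: [413.3, 229.9, 110.4]
orientation: [2.049, -2.356, -0.046]
ft_force: [0.3, -0.9, -0.1]
width: 70.5
```

Run:
```python
from h import *
go(415.3,227.5,108,-97.8);mrel()
a=get_image('scene');crop('s24',a,140,290,440,590,4)
```

```text
t 28.2 pos [413.3 229.9 110.4] jaw -97.97 tilt 2.01 q [0.47 0.39 2.02 0.04 0.76 2.15] F [ 0.3 -0.9 -0.1] w 70.5
  shift cm [ 0.21 -0.24  0.23] turn -0.2 | shift after turn [ 0.21 -0.24  0.23]
mat s -96.7 lat 2.1 z 110.4 tilt_s -1.99 deg
```

View pics/s24.png

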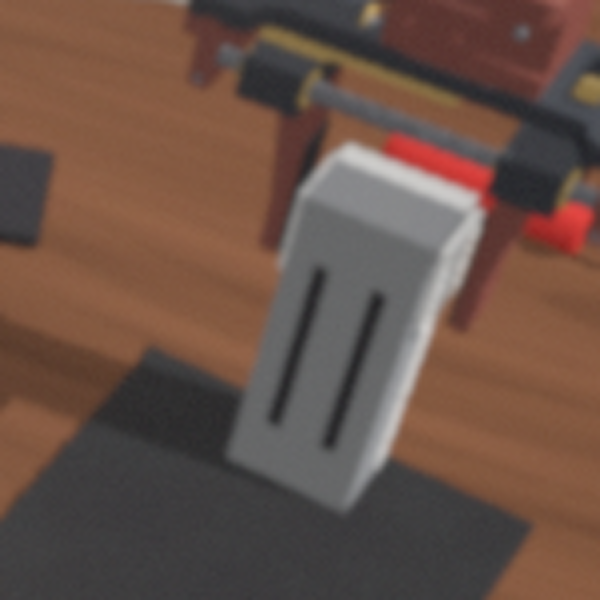

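Run:
```python
from h import *
y=np.radians(-7.8)
def f(P):
    for p in P: d=p[:2]-[508.9,214.7]; print(p.round(1),(d@[np.cos(y),np.sin(y)]).round(1),(d@[-np.sin(y),np.cos(y)]).round(1))
f(back('scene',px([(228,459),(347,514),(385,468)],140,440,4),3))
f(back('scene',px([(304,193),(437,256)],140,440,4),153))
print(proj('scene',[[413.3,229.9,110.4]]))
```

```text
[434.6 198.7   3. ] -71.4 -25.9
[441.  252.6   3. ] -72.4 28.3
[406.3 259.1   3. ] -107.6 30.0
[434.6 197.3 153. ] -71.2 -27.4
[446.4 251.6 153. ] -66.9 28.1
[[533.52556653 207.20423524]]
```

Call:
arm_command(
  increments=[
    [[0.1,0,0],0],
    [[0,0,0],0],
    [[0,0,0],0],
    [[0,0,0],0],
  ],
  gripper=0.7,
)

```text
t: 28.7
ee_pos: [413.0, 228.7, 110.3]
orientation: [2.049, -2.355, -0.047]
ft_force: [-1.0, -0.4, 1.0]
width: 62.1
```

```bash
cat >> h.py <<'E'
def mgo(s,z,lat=0):
    y=np.radians(-7.8); u=np.array([np.cos(y),np.sin(y)]); p=np.array([508.9,214.7])+s*u+lat*np.array([-u[1],u[0]]); go(p[0],p[1],z,-97.9); mrel()
E
python3 - <<'E'
from h import *
mgo(-70.4,112.7,1.5)
E
```

```text
t 28.7 pos [413.  228.7 110.3] jaw -97.97 tilt 2.05 q [0.46 0.39 2.02 0.04 0.76 2.15] F [-1.  -0.4  1. ] w 62.1
  shift cm [-0.07 -2.64 -0.34] turn -0.1 | shift after turn [-0.07 -2.64 -0.34]
mat s -96.9 lat 0.9 z 110.3 tilt_s -2.03 deg
```

Call:
arm_command(
  increments=[
    [[0,-0.8,-0.2],0],
    [[0,-0.9,-0.1],0],
    [[0,-0.9,0],0],
  ],
)

```text
t: 29.0
ee_pos: [438.9, 224.4, 111.5]
orientation: [2.048, -2.352, -0.047]
ft_force: [-0.2, 0.6, -5.8]
width: 62.3
```

Run:
```python
from h import *
mgo(-44.9,109.7,1)
a=get_image('scene');crop('s25',a,140,290,440,590,4)
```

```text
t 29.0 pos [438.9 224.4 111.5] jaw -97.91 tilt 2.16 q [0.43 0.41 1.97 0.03 0.78 2.12] F [-0.2  0.6 -5.8] w 62.3
  shift cm [-0.09 -2.58  0.08] turn -0.0 | shift after turn [-0.09 -2.58  0.08]
mat s -70.6 lat 0.1 z 111.5 tilt_s -2.15 deg
```

View pics/s25.png

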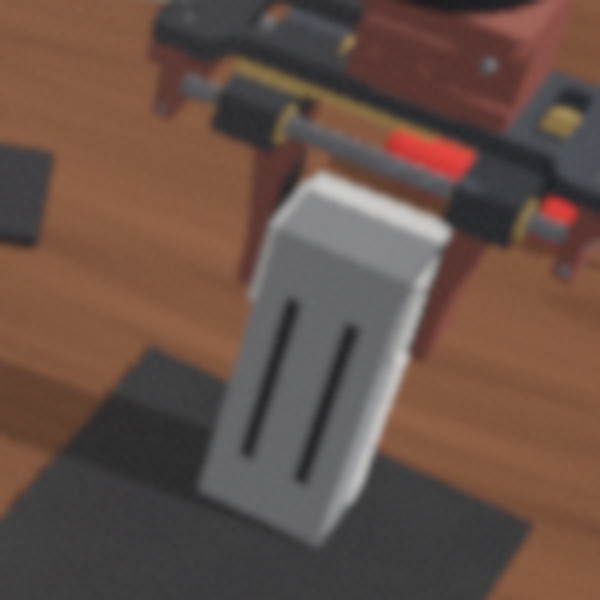

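Call:
arm_command(
  increments=[
    [[0,0.8,-0.1],0],
    [[0,1.0,0],0],
    [[0,0.9,0],0],
    [[0,0,0],0],
  ],
)

```text
t: 29.45
ee_pos: [411.2, 227.6, 112.7]
orientation: [2.045, -2.353, -0.048]
ft_force: [-0.8, -0.5, -5.5]
width: 62.0
```

Run:
```python
from h import *
mgo(-99,110,0)
```

```text
t 29.4 pos [411.2 227.6 112.7] jaw -98.02 tilt 2.20 q [0.46 0.39 2.02 0.03 0.76 2.15] F [-0.8 -0.5 -5.5] w 62.0
  shift cm [-0.05  0.04  0.27] turn -0.1 | shift after turn [-0.05  0.04  0.27]
mat s -98.5 lat -0.5 z 112.7 tilt_s -2.20 deg
```

Call:
arm_command(
  increments=[
    [[0,0.1,0.2],0],
    [[0,0,0.1],0],
    [[0,0,0.1],0],
  ],
  gripper=0.703,
)

```text
t: 29.75
ee_pos: [409.3, 228.0, 110.1]
orientation: [2.047, -2.351, -0.047]
ft_force: [-3.5, -5.4, 15.6]
width: 61.9
```

Run:
```python
from h import *
mgo(-99,110,0)
```

```text
t 29.8 pos [409.3 228.  110.1] jaw -97.92 tilt 2.19 q [0.47 0.39 2.03 0.03 0.76 2.15] F [-3.5 -5.4 15.6] w 61.9
  shift cm [-0.04 -0.15  0.01] turn -0.0 | shift after turn [-0.04 -0.15  0.01]
mat s -100.5 lat -0.4 z 110.1 tilt_s -2.18 deg
```

Call:
arm_command(
  increments=[
    [[0,-0.6,-0.1],0],
    [[0,-0.7,-0.1],0],
  ],
)

```text
t: 29.95
ee_pos: [422.1, 226.1, 112.0]
orientation: [2.048, -2.35, -0.047]
ft_force: [-0.2, -0.3, -5.3]
width: 61.9
```

Run:
```python
from h import *
mgo(-75,112,0)
a=get_image('scene');crop('s26',a,140,290,440,590,4)
```

```text
t 29.9 pos [422.1 226.1 112. ] jaw -97.87 tilt 2.20 q [0.45 0.4  2.   0.03 0.77 2.14] F [-0.2 -0.3 -5.3] w 61.9
  shift cm [-0.05 -1.25 -0.05] turn 0.0 | shift after turn [-0.05 -1.25 -0.05]
mat s -87.5 lat -0.5 z 112.0 tilt_s -2.19 deg
```

View pics/s26.png

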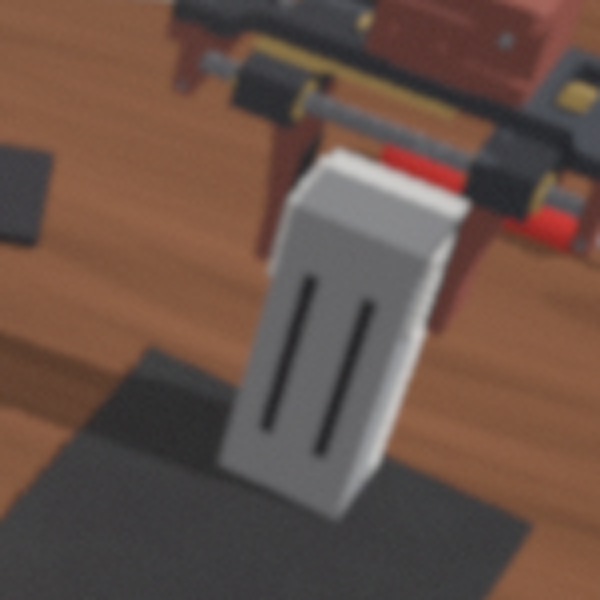

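Call:
arm_command(
  increments=[
    [[0,0.8,0],0],
    [[0,0.7,0],0],
    [[0,0,0.2],0],
    [[0,0,0.1],0],
  ],
)

```text
t: 30.4
ee_pos: [407.8, 228.6, 110.1]
orientation: [2.048, -2.352, -0.046]
ft_force: [-2.5, -1.5, 15.9]
width: 61.8
```

Run:
```python
from h import *
mgo(-90,110,0)
```

```text
t 30.4 pos [407.8 228.6 110.1] jaw -97.91 tilt 2.11 q [0.47 0.39 2.03 0.03 0.75 2.15] F [-2.5 -1.5 15.9] w 61.8
  shift cm [ 0.   -1.2  -0.04] turn -0.0 | shift after turn [ 0.   -1.2  -0.04]
mat s -102.0 lat 0.0 z 110.1 tilt_s -2.10 deg
```

Call:
arm_command(
  increments=[
    [[0,-0.6,0],0],
    [[0,-0.6,0],0],
  ],
)

```text
t: 30.6
ee_pos: [418.4, 227.0, 110.7]
orientation: [2.049, -2.35, -0.047]
ft_force: [-3.0, -1.2, 3.6]
width: 62.2
```

Run:
```python
from h import *
mgo(-78,110,0)
```

```text
t 30.6 pos [418.4 227.  110.7] jaw -97.84 tilt 2.19 q [0.46 0.4  2.01 0.03 0.77 2.14] F [-3.  -1.2  3.6] w 62.2
  shift cm [-0.01 -1.33  0.02] turn 0.1 | shift after turn [-0.01 -1.33  0.02]
mat s -91.3 lat -0.1 z 110.7 tilt_s -2.18 deg
```

Call:
arm_command(
  increments=[
    [[0,-0.6,0],0],
    [[0,-0.6,0.05],0],
  ],
)

```text
t: 30.8
ee_pos: [430.8, 225.4, 110.3]
orientation: [2.049, -2.35, -0.047]
ft_force: [-1.4, -1.4, 4.9]
width: 62.0
```

Run:
```python
from h import *
mgo(-66,110,0)
a=get_image('scene');crop('s27',a,140,290,440,590,4)
```

```text
t 30.8 pos [430.8 225.4 110.3] jaw -97.81 tilt 2.18 q [0.44 0.41 1.99 0.03 0.77 2.13] F [-1.4 -1.4  4.9] w 62.0
  shift cm [-0.   -1.28 -0.02] turn 0.1 | shift after turn [-0.01 -1.28 -0.02]
mat s -78.8 lat -0.0 z 110.3 tilt_s -2.18 deg
```

View pics/s27.png

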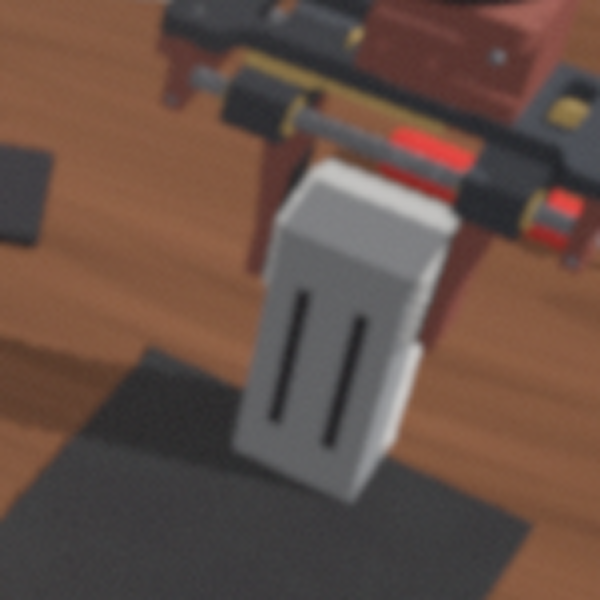

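Call:
arm_command(
  increments=[
    [[0,-0.7,0.05],0],
    [[0,-0.7,0.05],0],
    [[0,-0.7,0.05],0],
    [[0,-0.7,0.05],0],
  ],
)

```text
t: 31.25
ee_pos: [460.5, 221.1, 106.2]
orientation: [2.048, -2.349, -0.047]
ft_force: [-1.4, 1.0, -2.8]
width: 62.0
```

Run:
```python
from h import *
mgo(-26.5,99.9,0)
a=get_image('scene');crop('s28',a,140,290,440,590,4)
```

```text
t 31.2 pos [460.5 221.1 106.2] jaw -97.84 tilt 2.22 q [0.41 0.45 1.94 0.03 0.79 2.1 ] F [-1.4  1.  -2.8] w 62.0
  shift cm [-0.03 -2.25  0.54] turn 0.1 | shift after turn [-0.03 -2.25  0.54]
mat s -48.8 lat -0.3 z 106.2 tilt_s -2.22 deg
```

View pics/s28.png

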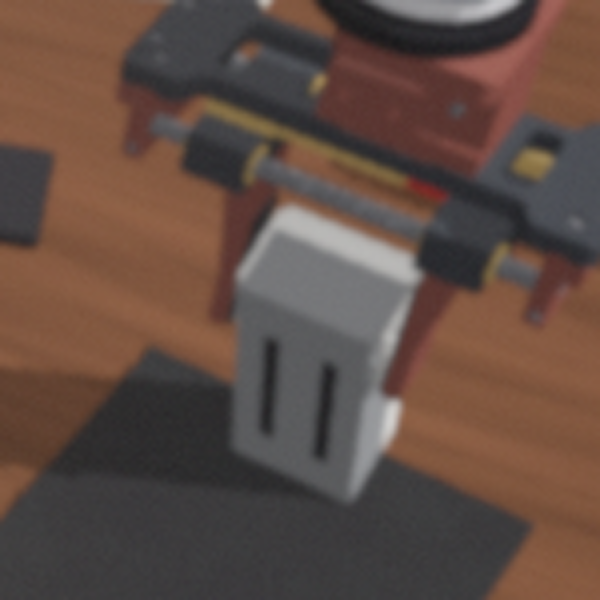

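Call:
arm_command(
  increments=[
    [[0,-0.75,0.15],0],
    [[0,-0.75,0.2],0],
    [[0,-0.75,0.25],0],
    [[0,-0.75,0.35],0],
    [[0,-0.7,0.4],0],
    [[0,-0.7,0.4],0],
  ],
)

```text
t: 31.9
ee_pos: [508.5, 214.7, 85.3]
orientation: [2.05, -2.35, -0.046]
ft_force: [-1.1, -0.3, -2.0]
width: 61.8
```

Run:
```python
from h import *
mgo(14.6,71.2,0)
a=get_image('scene');crop('s29',a,140,290,430,580,4)
```

```text
t 31.9 pos [508.5 214.7  85.3] jaw -97.82 tilt 2.13 q [0.37 0.53 1.85 0.03 0.79 2.05] F [-1.1 -0.3 -2. ] w 61.8
  shift cm [-0.   -1.55  1.35] turn 0.1 | shift after turn [-0.   -1.55  1.35]
mat s -0.4 lat -0.0 z 85.3 tilt_s -2.12 deg
```

View pics/s29.png

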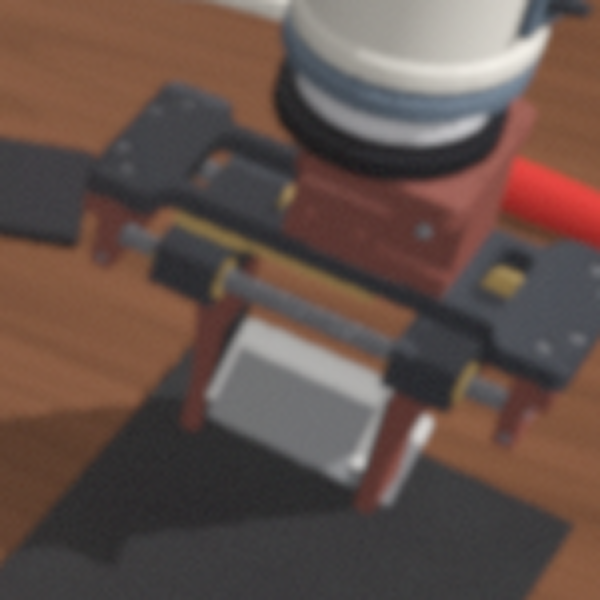

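Call:
arm_command(
  increments=[
    [[0,-0.5,0.4],0],
    [[0,-0.5,0.45],0],
    [[0,-0.5,0.5],0],
    [[0,-0.5,0.6],0],
    [[0,-0.5,0.65],0],
    [[0,-0.4,0.65],0],
  ],
)

```text
t: 32.55
ee_pos: [542.2, 210.7, 49.9]
orientation: [2.054, -2.354, -0.04]
ft_force: [3.3, -1.8, 0.3]
width: 62.0
```

Run:
```python
from h import *
mgo(41.4,28.7,0)
a=get_image('scene');crop('s30',a,140,290,430,580,4)
```

```text
t 32.5 pos [542.2 210.7  49.9] jaw -97.77 tilt 1.78 q [0.34 0.61 1.8  0.03 0.75 2.03] F [ 3.3 -1.8  0.3] w 62.0
  shift cm [ 0.07 -0.85  2.09] turn 0.1 | shift after turn [ 0.07 -0.85  2.09]
mat s 33.5 lat 0.6 z 49.9 tilt_s -1.77 deg
```

View pics/s30.png

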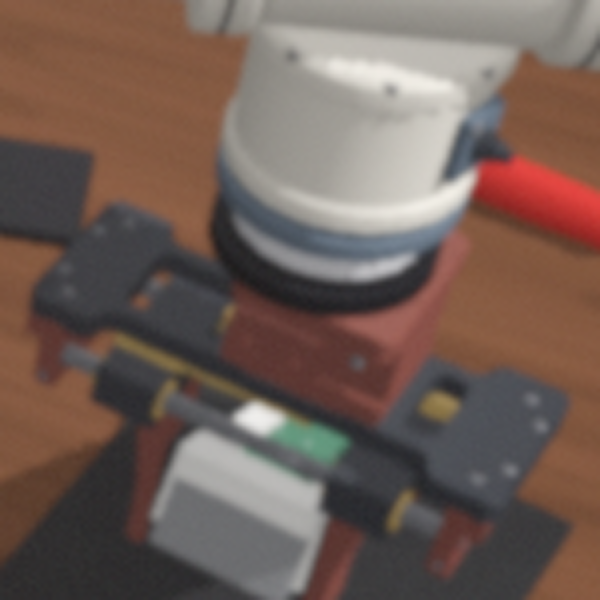

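Call:
arm_command(
  increments=[
    [[0,-0.35,0.6],0],
    [[0,-0.3,0.6],0],
    [[0,-0.25,0.6],0],
    [[0,-0.2,0.6],0],
    [[0,-0.1,0.5],0],
  ],
)

```text
t: 33.1
ee_pos: [555.4, 209.4, 17.3]
orientation: [2.055, -2.355, -0.039]
ft_force: [3.1, -0.6, -0.9]
width: 62.0
```

Run:
```python
from h import *
mgo(47.3,8,0)
a=get_image('scene');crop('s31',a,140,290,430,580,4)
b=get_image('top');crop('t31',b,200,335,130,245,4)
```

```text
t 33.1 pos [555.4 209.4  17.3] jaw -97.79 tilt 1.70 q [0.33 0.68 1.78 0.03 0.71 2.02] F [ 3.1 -0.6 -0.9] w 62.0
  shift cm [ 0.11 -0.08  0.93] turn 0.1 | shift after turn [ 0.11 -0.08  0.93]
mat s 46.8 lat 1.1 z 17.3 tilt_s -1.68 deg
```

View pics/s31.png

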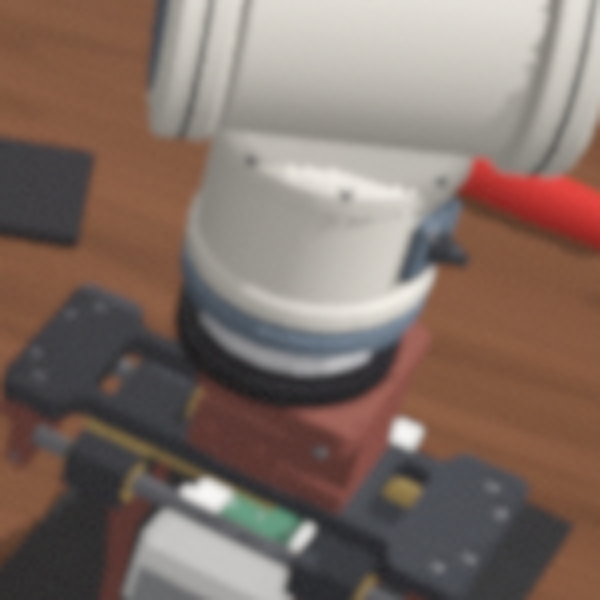

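View pics/t31.png

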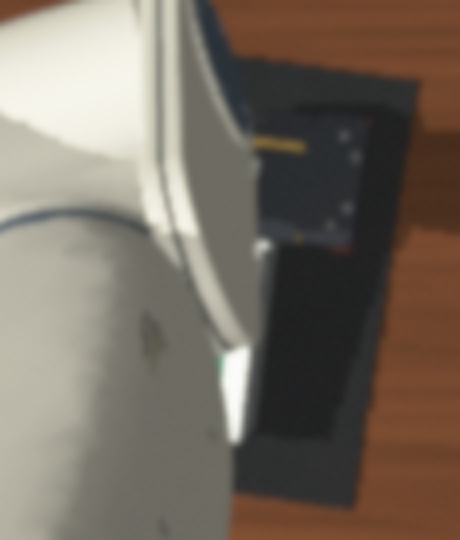

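Call:
arm_command(
  increments=[
    [[0,-0.05,0.4],0],
    [[0,-0.05,0.3],0],
  ],
)

```text
t: 33.4
ee_pos: [555.2, 209.4, 9.7]
orientation: [2.054, -2.354, -0.041]
ft_force: [1.7, 0.1, -1.3]
width: 61.8
```

Run:
```python
from h import *
mgo(47.3,8,0)
```

```text
t 33.4 pos [555.2 209.4   9.7] jaw -97.81 tilt 1.78 q [0.33 0.69 1.78 0.03 0.7  2.02] F [ 1.7  0.1 -1.3] w 61.8
  shift cm [ 0.11 -0.07  0.16] turn 0.1 | shift after turn [ 0.11 -0.08  0.16]
mat s 46.6 lat 1.1 z 9.7 tilt_s -1.77 deg
```

Call:
arm_command(
  increments=[
    [[0,0,0.15],0],
    [[0,0,0.1],0],
    [[0,0,0.1],0],
  ],
)

```text
t: 33.7
ee_pos: [555.1, 209.6, 5.9]
orientation: [2.054, -2.354, -0.041]
ft_force: [1.7, 0.0, -1.8]
width: 62.0
```

Run:
```python
from h import *
mgo(47.3,8,0)
a=get_image('scene');crop('s32',a,140,310,400,600,4 if 0 else 3)
```

```text
t 33.7 pos [555.1 209.6   5.9] jaw -97.80 tilt 1.78 q [0.33 0.7  1.78 0.03 0.69 2.02] F [ 1.7  0.  -1.8] w 62.0
  shift cm [ 0.12 -0.08 -0.22] turn 0.1 | shift after turn [ 0.12 -0.08 -0.22]
mat s 46.4 lat 1.3 z 5.9 tilt_s -1.76 deg
```

View pics/s32.png

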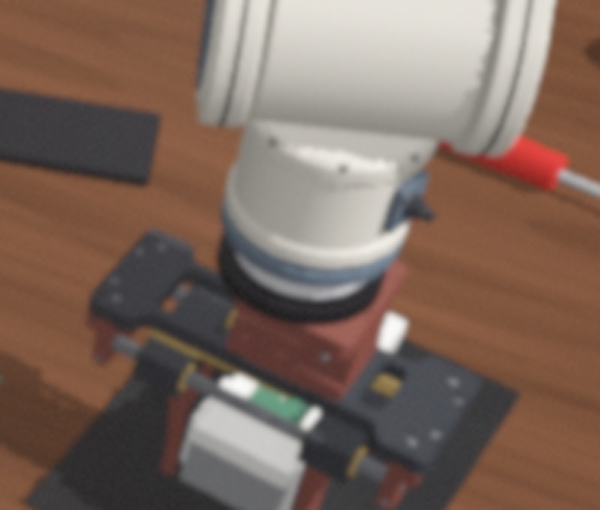

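Call:
arm_command(
  increments=[
    [[0,0,0.1],0],
    [[0,0,0.1],0],
  ],
)

```text
t: 33.95
ee_pos: [555.1, 209.7, 3.9]
orientation: [2.054, -2.355, -0.04]
ft_force: [1.2, -0.3, -1.8]
width: 61.7
```

Run:
```python
from h import *
mgo(47.3,8,0)
a=get_image('scene');crop('s33',a,240,320,440,520,7)
```

```text
t 34.0 pos [555.1 209.7   3.9] jaw -97.81 tilt 1.77 q [0.33 0.7  1.78 0.03 0.69 2.02] F [ 1.2 -0.3 -1.8] w 61.7
  shift cm [ 0.13 -0.07 -0.41] turn 0.1 | shift after turn [ 0.13 -0.07 -0.41]
mat s 46.5 lat 1.3 z 3.9 tilt_s -1.75 deg
```

View pics/s33.png

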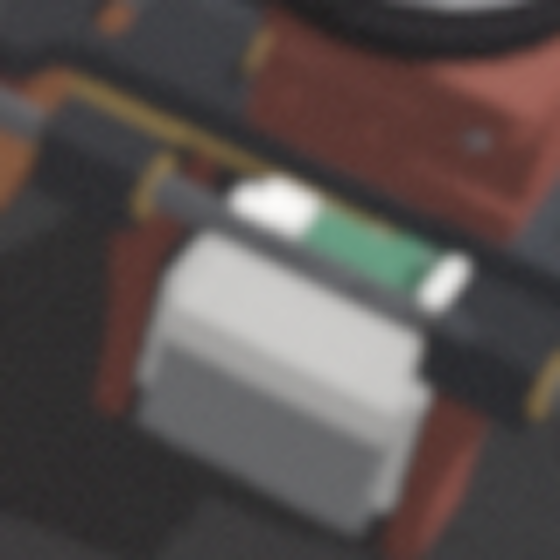

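Run:
```python
from h import *
y=np.radians(-7.8)
def f(P):
    for p in P: d=p[:2]-[508.9,214.7]; print((d@[np.cos(y),np.sin(y)]).round(1),(d@[-np.sin(y),np.cos(y)]).round(1))
for z in(3,8):
    print(z);f(back('scene',px([(138,415),(368,535)],240,440,7),z))
print('top');
for z in (43,48): f(back('scene',px([(175,290),(415,385)],240,440,7),z))
# expected corners
u=np.array([np.cos(y),np.sin(y)]);v=np.array([-u[1],u[0]])
for s in(75,78):
  for z in(3,32,43):
    for l in(-27,27):
      p=np.array([508.9,214.7])+s*u+l*v; print(s,z,l,((proj('scene',[[*p,z]])[0]-[440,240]+.5)*7-.5).round())
```

```text
3
56.8 -29.2
56.2 28.4
8
60.9 -27.9
60.4 29.3
top
52.4 -29.5
45.0 25.4
56.8 -28.1
49.4 26.4
75 3 -27 [108. 469.]
75 3 27 [324. 585.]
75 32 -27 [129. 388.]
75 32 27 [350. 505.]
75 43 -27 [136. 356.]
75 43 27 [360. 474.]
78 3 -27 [102. 477.]
78 3 27 [318. 594.]
78 32 -27 [122. 396.]
78 32 27 [344. 514.]
78 43 -27 [130. 364.]
78 43 27 [354. 482.]
```

Run:
```python
from h import *
b=get_image('top');crop('t34',b,200,335,130,245,5 if 0 else 4)
y=np.radians(-7.8);u=np.array([np.cos(y),np.sin(y)]);v=np.array([-u[1],u[0]])
for s in(-75,-93,75,57):
  for z in(3,43):
    for l in(-27,):
      p=np.array([508.9,214.7])+s*u+l*v; print(s,z,l,((proj('top',[[*p,z]])[0]-[130,200]+.5)*4-.5).round())
```

```text
-75 3 -27 [255. 413.]
-75 43 -27 [239. 414.]
-93 3 -27 [249. 446.]
-93 43 -27 [233. 447.]
75 3 -27 [296. 143.]
75 43 -27 [282. 136.]
57 3 -27 [291. 175.]
57 43 -27 [277. 169.]
```

View pics/t34.png

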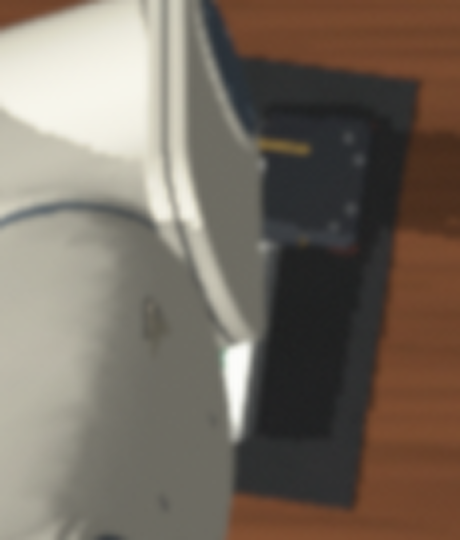

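Call:
arm_command(
  increments=[
    [[0,0,0],0],
    [[0,0,0],0],
    [[0,0,0],0],
  ],
  gripper=0.706,
)

```text
t: 34.35
ee_pos: [554.7, 209.8, 3.9]
orientation: [2.054, -2.354, -0.041]
ft_force: [2.6, -0.9, -1.9]
width: 62.3
```

Call:
arm_command(
  increments=[
    [[0,0,0],0],
    [[0,0,0],0],
    [[0,0,0],0],
  ],
  gripper=0.71,
)

```text
t: 34.65
ee_pos: [553.9, 209.8, 3.9]
orientation: [2.053, -2.354, -0.042]
ft_force: [0.6, -0.5, -0.7]
width: 61.9
```

Run:
```python
from h import *
mgo(47.3,8,0)
a=get_image('scene');crop('s35',a,240,320,440,520,7)
```

```text
t 34.6 pos [553.9 209.8   3.9] jaw -97.82 tilt 1.88 q [0.33 0.7  1.78 0.03 0.69 2.02] F [ 0.6 -0.5 -0.7] w 61.9
  shift cm [ 0.12 -0.19 -0.42] turn 0.1 | shift after turn [ 0.12 -0.19 -0.42]
mat s 45.2 lat 1.2 z 3.9 tilt_s -1.86 deg
```

View pics/s35.png

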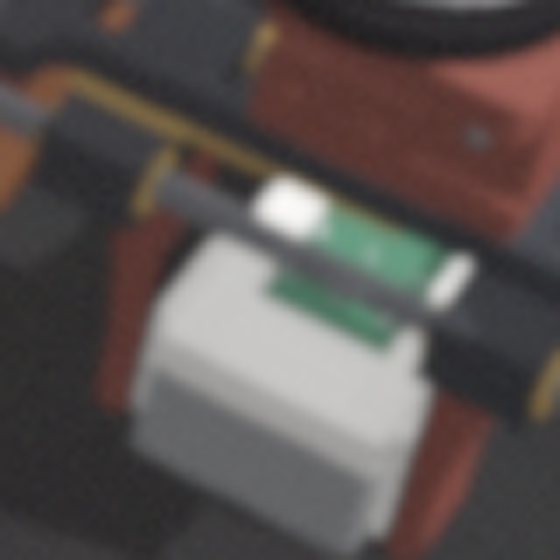

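Call:
arm_command(
  increments=[
    [[0,0,0],0],
    [[0,0,0],0],
    [[0,0,0],0],
  ],
  gripper=0.715,
)

```text
t: 35.0
ee_pos: [553.5, 209.7, 3.8]
orientation: [2.052, -2.353, -0.043]
ft_force: [0.1, 0.3, 0.6]
width: 62.8
```

Run:
```python
from h import *
mgo(47.3,8,0)
a=get_image('scene');crop('s36',a,240,320,440,520,7)
```

```text
t 35.0 pos [553.5 209.7   3.8] jaw -97.81 tilt 1.91 q [0.33 0.7  1.78 0.03 0.69 2.02] F [0.1 0.3 0.6] w 62.8
  shift cm [ 0.11 -0.23 -0.42] turn 0.1 | shift after turn [ 0.11 -0.23 -0.42]
mat s 44.9 lat 1.1 z 3.8 tilt_s -1.90 deg
```

View pics/s36.png

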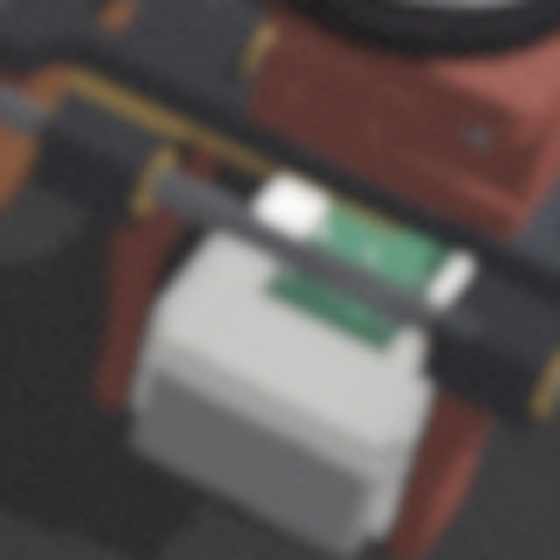

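Run:
```python
from h import *
y=np.radians(-7.8)
def f(P):
    for p in P: d=p[:2]-[508.9,214.7]; print((d@[np.cos(y),np.sin(y)]).round(1),(d@[-np.sin(y),np.cos(y)]).round(1))
f(back('scene',px([(131,447),(355,552)],240,440,7),3))
f(back('scene',px([(265,287),(390,347)],240,440,7),43))
b=get_image('top');crop('t37',b,200,335,130,245,4)
```

```text
66.2 -26.0
62.4 28.2
39.2 -13.9
38.3 16.1
```

View pics/t37.png

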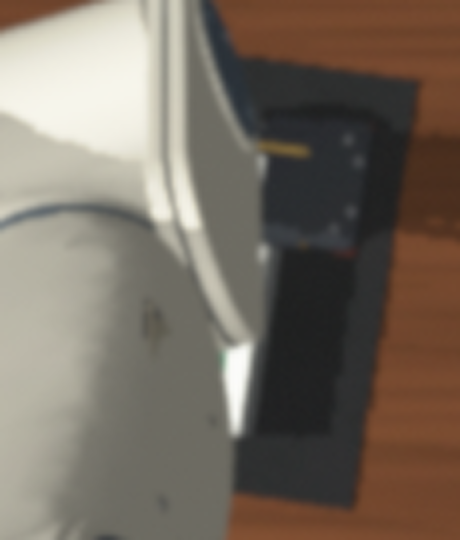

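Call:
arm_command(
  increments=[
    [[0.1,0,-0.3],0],
    [[0,0,0],0],
  ],
  gripper=0.73,
)

```text
t: 35.3
ee_pos: [553.4, 208.7, 6.9]
orientation: [2.052, -2.353, -0.043]
ft_force: [-0.3, -0.5, -0.4]
width: 63.9
```

Call:
arm_command(
  increments=[
    [[0,0,0],0],
    [[0,0,0],0],
    [[0,0,0],0],
  ],
  gripper=0.69,
)

```text
t: 35.6
ee_pos: [553.6, 208.9, 7.0]
orientation: [2.052, -2.354, -0.043]
ft_force: [0.1, -0.0, -0.6]
width: 61.7
```

Run:
```python
from h import *
mgo(57,7,0)
```

```text
t 35.6 pos [553.6 208.9   7. ] jaw -97.85 tilt 1.91 q [0.33 0.69 1.78 0.03 0.7  2.02] F [ 0.1 -0.  -0.6] w 61.7
  shift cm [ 0.03 -1.19 -0.04] turn 0.1 | shift after turn [ 0.02 -1.19 -0.04]
mat s 45.1 lat 0.3 z 7.0 tilt_s -1.89 deg
```

Call:
arm_command(
  increments=[
    [[0,-0.4,0],0],
    [[0,-0.4,0],0],
    [[0,-0.3,0],0],
    [[0,0,0],0],
  ],
)

```text
t: 36.0
ee_pos: [557.7, 207.3, 7.1]
orientation: [2.044, -2.345, -0.055]
ft_force: [2.3, -1.0, -2.0]
width: 61.8
```

Run:
```python
from h import *
mgo(57,7,0)
a=get_image('scene');crop('s38',a,240,320,440,520,7)
```

```text
t 36.0 pos [557.7 207.3   7.1] jaw -97.83 tilt 2.69 q [0.32 0.7  1.76 0.03 0.72 2.01] F [ 2.3 -1.  -2. ] w 61.8
  shift cm [-0.07 -0.76 -0.03] turn 0.1 | shift after turn [-0.07 -0.76 -0.03]
mat s 49.4 lat -0.7 z 7.1 tilt_s -2.69 deg
```

View pics/s38.png

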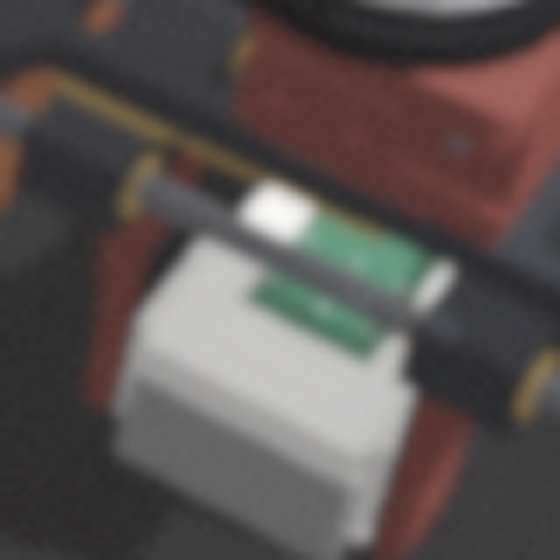

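Call:
arm_command(
  increments=[
    [[0,-0.6,0],0],
    [[0,-0.6,0],0],
    [[0,-0.5,0],0],
    [[0,0,0],0],
  ],
)

```text
t: 36.45
ee_pos: [568.0, 204.5, 7.3]
orientation: [2.036, -2.334, -0.067]
ft_force: [2.5, -0.1, -1.1]
width: 61.6
```

Run:
```python
from h import *
mgo(57,7,0)
a=get_image('scene');crop('s39',a,240,320,440,520,7)
```

```text
t 36.5 pos [568.  204.5   7.3] jaw -97.79 tilt 3.52 q [0.31 0.71 1.73 0.03 0.75 2.  ] F [ 2.5 -0.1 -1.1] w 61.6
  shift cm [-0.21  0.29  0.05] turn 0.1 | shift after turn [-0.21  0.29  0.05]
mat s 59.9 lat -2.1 z 7.3 tilt_s -3.51 deg
```

View pics/s39.png

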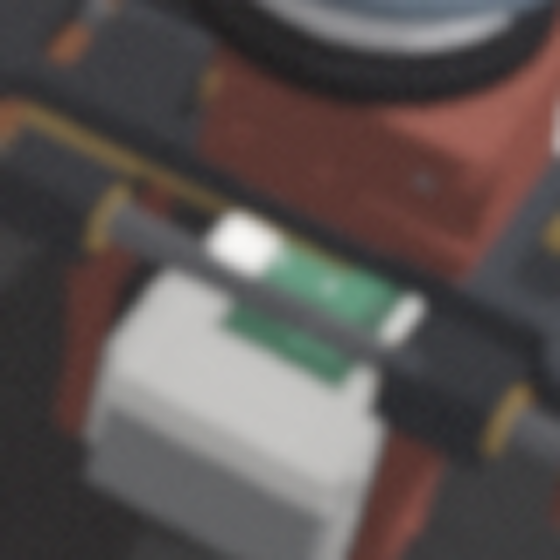

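Call:
arm_command(
  increments=[
    [[0,0,0],0],
    [[0,0,0],0],
  ],
  gripper=0.706,
)

```text
t: 36.7
ee_pos: [568.1, 204.4, 7.2]
orientation: [2.036, -2.334, -0.067]
ft_force: [-1.0, 0.2, 2.9]
width: 62.2
```

Call:
arm_command(
  increments=[
    [[0,0,0],0],
    [[0,0,0],0],
  ],
  gripper=0.715,
)

```text
t: 36.9
ee_pos: [568.4, 204.2, 6.9]
orientation: [2.036, -2.335, -0.067]
ft_force: [-0.4, 0.4, 0.3]
width: 62.7
```

Call:
arm_command(
  increments=[
    [[0,0,0],0],
    [[0,0,0],0],
    [[0,0,0],0],
    [[0,0,0],0],
  ],
  gripper=0.85,
)

```text
t: 37.3
ee_pos: [568.5, 204.0, 6.5]
orientation: [2.036, -2.335, -0.067]
ft_force: [-0.7, 0.1, 0.5]
width: 74.7
```

Run:
```python
from h import *
mgo(57,7,0)
```

```text
t 37.3 pos [568.5 204.    6.5] jaw -97.81 tilt 3.50 q [0.31 0.72 1.73 0.03 0.75 2.  ] F [-0.7  0.1  0.5] w 74.7
  shift cm [-0.25  0.35 -0.03] turn 0.1 | shift after turn [-0.25  0.35 -0.03]
mat s 60.5 lat -2.5 z 6.5 tilt_s -3.48 deg
```

Call:
arm_command(
  increments=[
    [[0,0,-1],0],
    [[0,0,-2],0],
    [[0,0,-3],0],
    [[0,0,-4],0],
    [[0,0,-4],0],
    [[0,0,-4],0],
    [[0,0,-4],0],
    [[4,0,0],0],
    [[5,0,0],0],
    [[5,0,0],0],
    [[5,0,0],0],
    [[5,0,0],0],
    [[2,0,0],0],
    [[0,0,0],0],
  ],
)

```text
t: 38.7
ee_pos: [547.7, -59.9, 248.0]
orientation: [2.047, -2.337, -0.053]
ft_force: [0.6, 0.2, -0.3]
width: 74.2
```

Run:
```python
from h import *
mgo(57,7,0)
a=get_image('scene');save('s40',a);crop('s40c',a,180,360,400,600,4 if 0 else 3);b=get_image('top');save('t40',b);crop('t40c',b,200,335,130,245,5 if 0 else 4)
```

```text
t 38.7 pos [547.7 -59.9 248. ] jaw -97.58 tilt 2.79 q [-0.13  0.31  1.74 -0.    1.14  1.58] F [ 0.6  0.2 -0.3] w 74.2
  shift cm [-26.77   0.61  24.06] turn 0.3 | shift after turn [-26.77   0.76  24.06]
mat s 75.8 lat -266.8 z 248.0 tilt_s -2.78 deg
```

View pics/s40c.png

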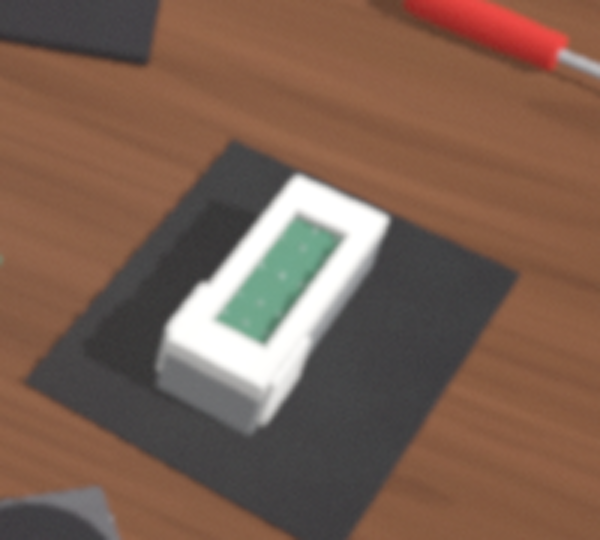

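View pics/t40c.png

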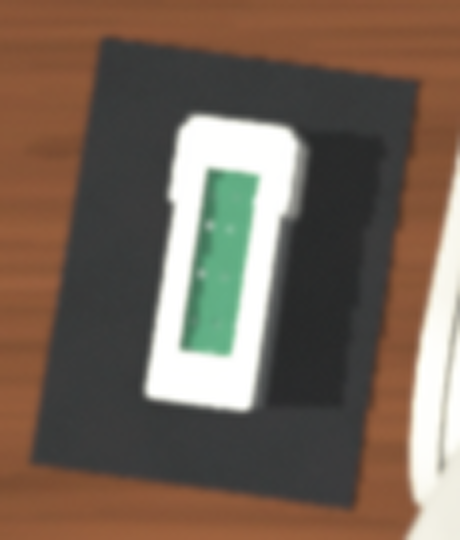

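View pics/s40.png

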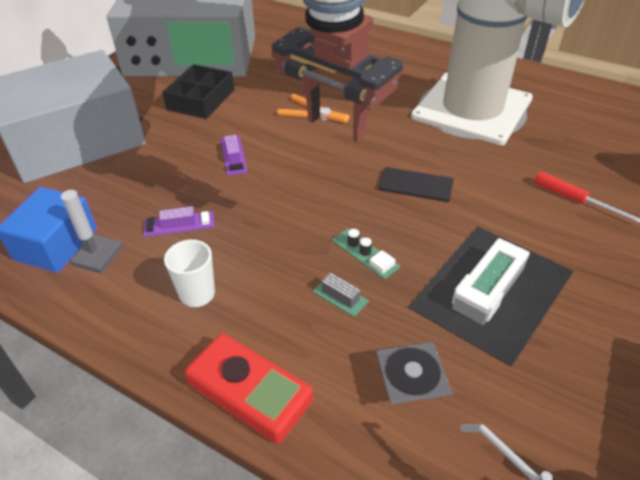

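View pics/t40.png

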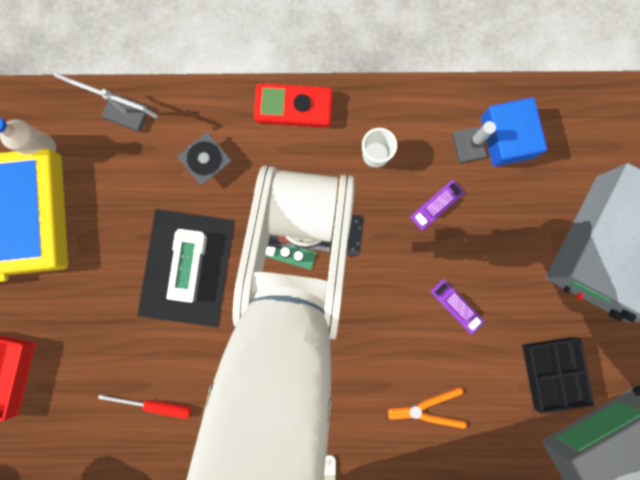

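Run:
```python
from h import *
a=get_image('scene');b=get_image('top')
W=back('top',px([(183,350),(232,354),(258,173),(208,168)],200,130,4),43); print(W.mean(0).round(1)); d=(W[3]+W[2]-W[0]-W[1])[:2]; yaw=np.degrees(np.arctan2(d[1],d[0])); print('yaw',yaw,np.linalg.norm(d)/2)
c=W.mean(0)[:2]
def ov(img,name,r,n,s):
    r0,r1,c0,c1=r; im=cv2.resize(img[r0:r1,c0:c1],None,fx=s,fy=s,interpolation=cv2.INTER_CUBIC)
    y=np.radians(yaw);A=np.array([[np.cos(y),-np.sin(y)],[np.sin(y),np.cos(y)]])
    for z,col in((3,(255,0,0)),(32,(255,255,0)),(43,(0,0,255))):
        P=[[*(A@[i,j]+c),z] for i,j in((-75,-27),(75,-27),(75,27),(-75,27))]
        cv2.polylines(im,[np.int32(((proj(name,P)-[c0,r0]+.5)*s-.5).round())],True,col,1)
    save(n,im)
ov(a,'scene',(230,330,440,540),'o_s41',6); ov(b,'top',(220,310,155,220),'o_t41',6)
crop('s41',a,230,330,440,540,6)
```

```text
[512.2 209.6  43. ]
yaw -6.879511923291167 97.858810606478
```

View pics/o_s41.png

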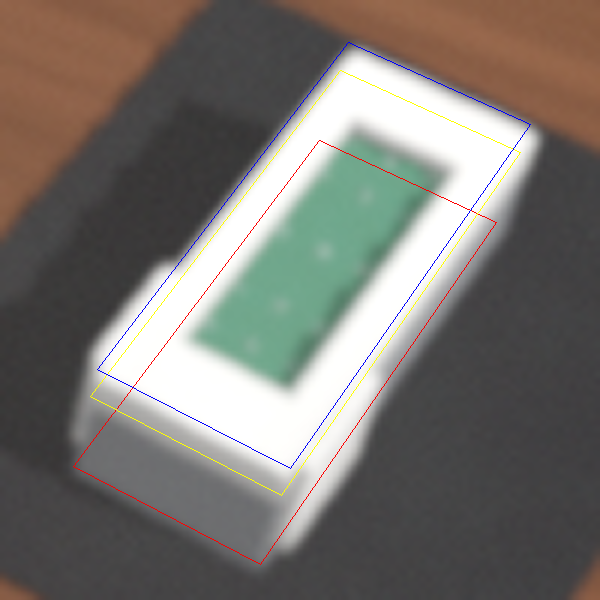

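View pics/s41.png

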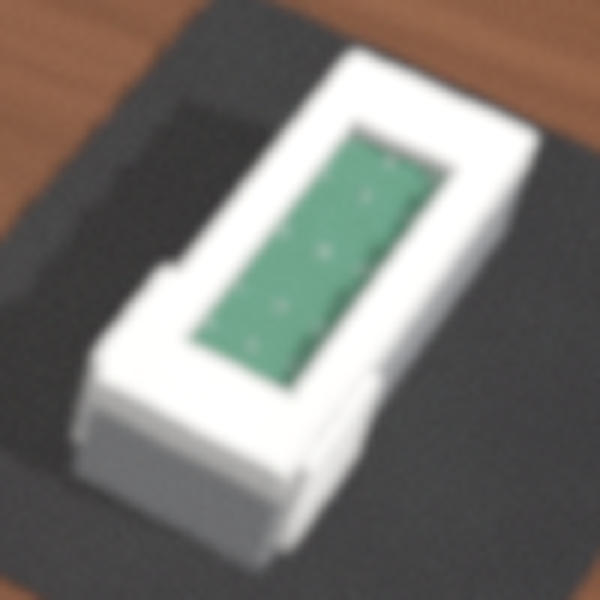

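Run:
```python
from h import *
a0=np.load('s0.npy').astype(int);a=get_image('scene').astype(int)
for n,(r0,r1,c0,c1) in dict(caps=(225,280,328,402),short=(270,316,310,372),cup=(235,310,160,220),spk=(340,405,372,455)).items(): print(n,np.abs(a-a0)[r0:r1,c0:c1].mean().round(2))
print(close_job())
```

```text
caps 8.81
short 7.84
cup 9.05
spk 6.56
the job is handed in; nothing more can be done
None
```

The job is done and handed in at about 39 s of the 72 s allowed. The frame lies upside down on the mat, shut, with the board inside.

- **Loading:** I picked the long green board by its heatsink. It was the only one of the three green boards that was both long and had the heatsink. I laid it heatsink up in the tray, let go, and the picture showed it lying flat.
- **Shutting:** I pushed the lid round and pressed it shut with closed fingers (47 N read at the wrist). The frame did not move.
- **Turning over:** I lifted the free end by the cheeks with a light grip, so the frame pivoted up onto its hinge end on the table. Then I carried it upright to the mat, tipped it over its lid edge, lowered it and eased the grip off.

**Last checks:** In both cameras the frame is flat, window side up, with green visible through the window. A box drawn at the shut frame's size lines up with it in the scene camera to within a few millimetres. Its centre is about 6 mm from the mat's centre, turned about 1° from the mat's axes. The gripper was clear of everything.

**What did not go smoothly:**
- My first three tries at tipping it on the mat lifted or slid the upright frame slightly instead of turning it.
- While being lowered, the frame slid about 15 mm along the mat. The last stretch came down partly as I loosened the grip, and I then dragged the frame back to the middle.
- The tool drifted up to 3.5° off vertical, with no visible harm.
- The final picture comparison around the other two boards, the cup and the loudspeaker gave a difference of 6.6–9.1 grey levels in each area. I put this down to shadow and noise. By eye they are where they started, but that number alone doesn't prove it.

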